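Sort drive parts into their nests

TASK

Kit the four parts from the drive job (circuit board, black adapter, magnet on its steel plate, round clamp disc): put each into the nest whose black outline has its shape and size: right side up, flat on the nest's floor inside the lip, lengthwise along the outline (either way round), and let go. Do not touch or shift the open hard drive with the bare platter.

Things in the scene. Friction and masses are not known exactly. Their poses are not given: they have to be found in the camera images.
- board: Green circuit board with a black connector strip along one long edge, 61 x 98 mm. Origin: centre of the underside; x along the short side, y along the long side, z up. The board is 7 mm high from x = -30 to +16 mm and the connector 10 mm high from x = +16 to +27 mm; take it across x (57 mm wide, middle of the grip at x = -1.5 mm). About 45 g. Starts flat on the bench.
- adapter: Black adapter box, 42 x 74 x 16 mm, rounded, with a small green lamp. Origin: centre of the underside; x along the short side (42 mm), y along the long side, z up. The solid body runs from y = -37 to +31 mm. Take it across x. About 50 g. Starts flat on the bench.
- magnet: Small bright steel yoke plate with an arc-shaped magnet block on it, 20 x 46 x 9 mm; the plate is 4 mm thick and 20 mm wide, the block on it 15 mm wide (x = -9 to +6 mm). No magnetic pull. Origin: centre of the underside; x along the short side, y along the long side, z up. Take it across x. About 60 g. Starts flat on the bench.
- disc: Round aluminium clamp disc with scalloped edge, 47 mm across, 10 mm high. Origin: centre of the underside, z up. About 50 g. Starts flat on the bench.
- nest_board: Fixed flat grey nest with a black rectangle 61 x 98 mm (the largest of the four) on it at the part's size, inside a broken lip 3 mm high (6 mm play all round, gaps in the middle of each side for fingers). Outside 85 x 122 mm. Origin: centre of the underside; the floor the part lies on is at z = +4 mm, the lip's top at +7 mm; x along the short side, y along the long side.
- nest_adapter: Fixed flat grey nest with a black rectangle 42 x 74 mm (middle-sized) on it at the part's size, inside a broken lip 3 mm high (6 mm play all round, gaps in the middle of each side for fingers). Outside 66 x 98 mm. Origin: centre of the underside; the floor the part lies on is at z = +4 mm, the lip's top at +7 mm; x along the short side, y along the long side.
- nest_magnet: Fixed flat grey nest with a black rectangle 20 x 46 mm (the smallest of the four) on it at the part's size, inside a broken lip 3 mm high (6 mm play all round, gaps in the middle of each side for fingers). Outside 44 x 70 mm. Origin: centre of the underside; the floor the part lies on is at z = +4 mm, the lip's top at +7 mm; x along the short side, y along the long side.
- nest_disc: Fixed flat grey nest with a black circle 47 mm across on it at the part's size, inside a broken lip 3 mm high (6 mm play all round, gaps for fingers). Outside 71 mm across. Origin: centre of the underside; the floor the part lies on is at z = +4 mm, the lip's top at +7 mm; the four gaps in the lip lie on its x and y axes.
- open_drive: Open hard drive with bare bright platter, 108 x 147 x 26 mm, loose on the bench at the right. To be left alone. Origin: centre of the underside.
There are look-alikes about, which are no part of the job. What is shaped like the nest_magnet but blue is not meant.

How it is judged:
At the end, for the whole second after the job is handed in: Each of the four parts lies still in its own nest: centre within 14 mm of the nest's centre, underside on the floor (2 to 5.5 mm above the nest's underside), upright within 0.03 rad, and the board, adapter and magnet along their outlines within 0.35 rad, either way round (horizontal distance between board and nest_board below 0.014 m and z of board in the frame of nest_board between 0.002 and 0.0055 m and angle between each of board, adapter, magnet, disc's own z axis and vertical below 0.03 rad and linear speed of each of board, adapter, magnet, disc below 0.02 m/s and angle between the y axis of board and the y axis of nest_board, either way round below 0.35 rad and horizontal distance between adapter and nest_adapter below 0.014 m and z of adapter in the frame of nest_adapter between 0.002 and 0.0055 m and angle between the y axis of adapter and the y axis of nest_adapter, either way round below 0.35 rad and horizontal distance between magnet and nest_magnet below 0.014 m and z of magnet in the frame of nest_magnet between 0.002 and 0.0055 m and angle between the y axis of magnet and the y axis of nest_magnet, either way round below 0.35 rad and horizontal distance between disc and nest_disc below 0.014 m and z of disc in the frame of nest_disc between 0.002 and 0.0055 m); the robot touches nothing.
It fails at once if the open hard drive is shifted by more than 15 mm or pushed by the robot with more than 2 N (distance of open_drive from where it was at the start of the episode above 0.015 m or contact force between any of the fingers, the arm and open_drive above 2 N).
It also fails if it takes over 99 s, if anything falls off the work surface, if the arm or the gripper's body presses on something with over 40 N, if the wrist force passes 120 N, or if a joint passes its speed limit or range.

ROBOT

A 6-joint arm with a two-finger parallel gripper is mounted at the origin on a cart in front of the work surface, level with it; the furniture and walls round the work are solid. World frame = base frame: x ahead of the robot, y to its left, z up, the work surface at z = 0. Lengths are in m, angles in rad, forces in N, time in s.
With the tool pointing down it reaches from about 0.375 to 0.975 m from the base axis. Payload 3.8 kg.
Tool frame: the origin (TCP) lies between the finger pads; the fingertips stand 22 mm ahead of it and the grasp point (between the pads) lies 3 mm ahead of it (bot.finger_overhang is the distance from the TCP to the fingertips, in m); x points along the fingers, y is the direction in which the jaws open and shut, and the axes are right-handed (so a half turn about x gives the same grasp; the last joint's range is limited). The gripper opens to 85 mm and grips with 20 to 120 N. Pads are 22 mm wide; open, the fingers measure 114 mm over their backs; the gripper's body (76 mm by 85 mm) begins 54 mm behind the grasp point. The pads swing forward as they close: fully open they stand 13 mm farther back than shut.
Start: joints at [1.299, 0.264, 1.604, -0, 1.274, -0.037], TCP at [0.157, 0.656, 0.229] pointing down, gripper open.
Joint ranges: [-2.63, 2.63], [-0.94, 2.18], [0.31, 2.57], [-1.31, 4.45], [0, 2.66], [-2.55, 2.55]. Speed limits (rad/s): [2.57, 2.57, 3.14, 3.14, 3.14, 3.14].

INTERFACE

Orientations are given as a rotation vector (axis times angle).
In Python, from workcell import bot gives the robot as it stands. The module is installed in compiled form; this text tells all that it offers.
- The arm moves only by the tool arm_command, never from a script. Its argument "series" is a list that holds one entry, the list of rows, each a list of 7 numbers: the turn, a rotation vector about the tool's x, y, z in rad, then the shift along the tool's x, y, z in cm, then the opening, from 0 (shut) to 1 (fully open). In form: [[[rx, ry, rz, x, y, z, grip], ...]]. A call has 1 to 10 rows; each row shifts and turns the pose as measured when the row begins, along the tool's axes as they then stand; what a row does not reach is not made up. A row lasts 1/10 s, in which the tool goes at most 50 mm and 8.59 degrees, less where a joint would pass 70% of its speed; a pose out of reach is approached as far as the arm can. A call is refused whole if a number of a shift passes 5 or a number of a turn 0.15, either way. A call with a gripper value outside its range is refused whole. The fingers move at their own pace and stop on an object; "newtons" is the grip in N (left out, the last holds). Time passes only in rows, so rows that do not move let the fingers close. It gives the time, the measured TCP pose, the force and the opening at its end, in the units of the state.
- bot.read_state(): the state, without advancing time (a new reading comes with each control period).
- bot.read_camera(name): name is "scene" or "top"; returns (picture, depth): 400x640x3 uint8, blue, green, red; 400x640 float32, m along the optical axis (not along the pixel's ray), 0 where there is no reading.
- bot.camera_info(name): a dict with "K" (3x3 intrinsics, pixels), "extrinsics" (4x4, takes a point from camera to world coordinates). Camera axes: x right, y down, z forward; pixel columns grow to the right and rows downward; lengths in m; the calibration is good to about 2 mm. A picture is of the moment at which its call begins. camera_info takes no time and is no camera call.
- bot.finish_job(): hands the job in, once; it reports no verdict.
The state is a dict: "time": time; "q": joint angles; "joint_vel": joint speeds; "joint_torque": joint torques, N m; "tool_pos": TCP position; "tcp_rot": TCP orientation; "wrist_force": force on the tool from outside, world axes, zero at the start; "torque": the same for the moment, N m; "width": opening from 0.0 (shut) to 1.0 (fully open).
Only numpy, scipy, OpenCV 4.12 (cv2) and the standard library are available. Lean on these libraries where they do the work, as an engineer would, in place of code of your own. Each camera call takes 0.05 s, during which the arm holds its last target.

## Working session

There is one attempt and no reset: what is moved stays moved. The work goes in short steps, Python scripts to look and compute and a tool call to move; the robot and the scene stay as the last step left them, time stands still between calls to the robot, and variables do not carry over. Pictures are saved under pics/ and viewed, and the job is handed in when it is done.

Besides the shell and the picture viewer there is one more tool, called after "Call:" as a command line: name --argument value ..., lists and objects as JSON in quotes. arm_command: Moves the arm, as the interface text tells. Its arguments: {"type":"object","properties":{"series":{"type":"array"},"newtons":{"type":"number"}},"required":["series"]}

```bash
mkdir -p pics
cat > h.py <<'E'
import numpy as np, cv2
from workcell import bot
from scipy.spatial.transform import Rotation as R
def cam(n):
    i=bot.camera_info(n); return np.array(i["K"]),np.array(i["extrinsics"])
def ray(n,uv,z):
    K,T=cam(n); uv=np.atleast_2d(uv).astype(float)
    d=np.c_[(uv[:,0]-K[0,2])/K[0,0],(uv[:,1]-K[1,2])/K[1,1],np.ones(len(uv))]@T[:3,:3].T
    o=T[:3,3]; s=(z-o[2])/d[:,2]; return o+d*s[:,None]
def proj(n,p):
    K,T=cam(n); p=np.atleast_2d(p); c=(p-T[:3,3])@T[:3,:3]; u=c@K.T; return u[:,:2]/u[:,2:]
E
python3 - <<'E'
from h import *
s=bot.read_state()
print({k:np.round(v,3) for k,v in s.items()})
for n in ("scene","top"):
    p,d=bot.read_camera(n); cv2.imwrite(f"pics/{n}0.png",p); np.savez(f"{n}0.npz",p=p,d=d)
    K,T=cam(n); print(n,np.round(K,1).tolist(),np.round(T,3).tolist())
E
```

```text
{'time': np.float64(0.0), 'q': array([ 1.299,  0.265,  1.605, -0.   ,  1.274, -0.037]), 'joint_vel': array([ 0.002, -0.002, -0.   , -0.001, -0.002,  0.   ]), 'joint_torque': array([-2.0000e-03, -5.1511e+01, -3.6730e+01, -0.0000e+00,  1.3000e-02,
       -0.0000e+00]), 'tool_pos': array([0.157, 0.656, 0.228]), 'tcp_rot': array([ 0.183,  1.563, -0.186]), 'wrist_force': array([ 1.117, -0.807,  0.128]), 'torque': array([0.046, 0.008, 0.025]), 'width': np.float64(0.999)}
scene [[380.2, 0.0, 323.2], [0.0, 380.2, 198.8], [0.0, 0.0, 1.0]] [[0.874, -0.273, 0.402, -0.037], [-0.486, -0.472, 0.736, -1.058], [-0.011, -0.838, -0.545, 0.788], [0.0, 0.0, 0.0, 1.0]]
top [[501.4, 0.0, 319.1], [0.0, 501.4, 200.5], [0.0, 0.0, 1.0]] [[-0.011, -0.981, 0.191, 0.226], [-1.0, 0.01, -0.005, -0.056], [0.003, -0.192, -0.981, 1.61], [0.0, 0.0, 0.0, 1.0]]
```

View pics/top0.png

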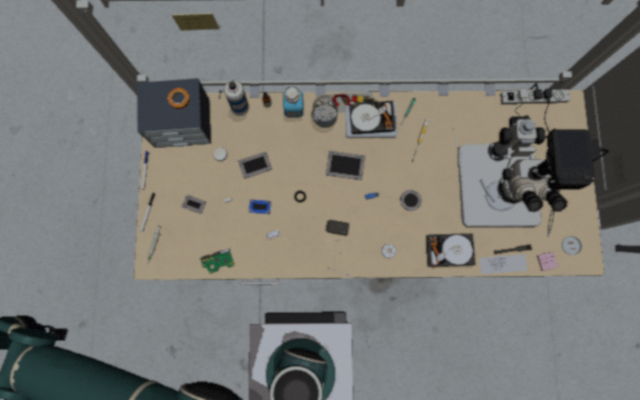

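View pics/scene0.png

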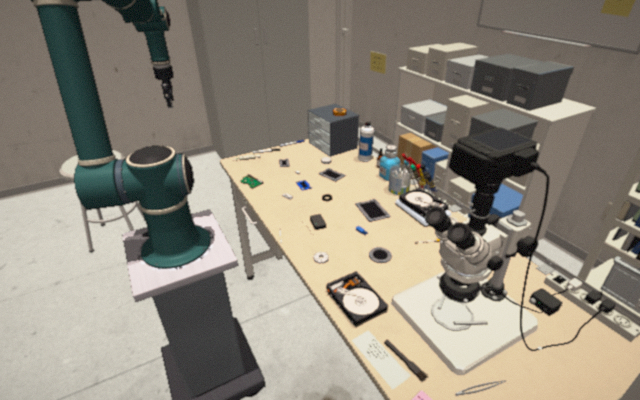

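Run:
```python
from h import *
p=np.load("top0.npz")["p"]
c=p[140:280,130:290]; cv2.imwrite("pics/c1.png",cv2.resize(c,None,fx=4.9,fy=4,interpolation=cv2.INTER_CUBIC)[:, :]) if 0 else cv2.imwrite("pics/c1.png",cv2.resize(c,None,fx=4,fy=4,interpolation=cv2.INTER_CUBIC))
c=p[140:280,285:445]; cv2.imwrite("pics/c2.png",cv2.resize(c,None,fx=4,fy=4,interpolation=cv2.INTER_CUBIC))
q=np.load("scene0.npz")["p"][140:270,220:420]; cv2.imwrite("pics/c3.png",cv2.resize(q,None,fx=4,fy=4,interpolation=cv2.INTER_CUBIC))
```

```text
(no output)
```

View pics/c1.png

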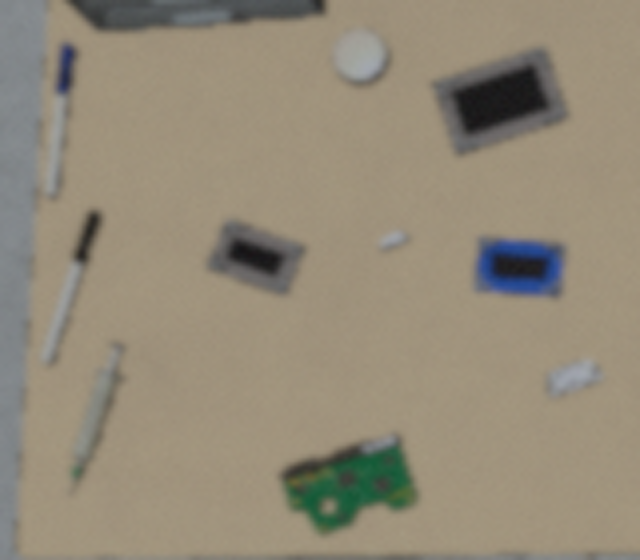

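View pics/c2.png

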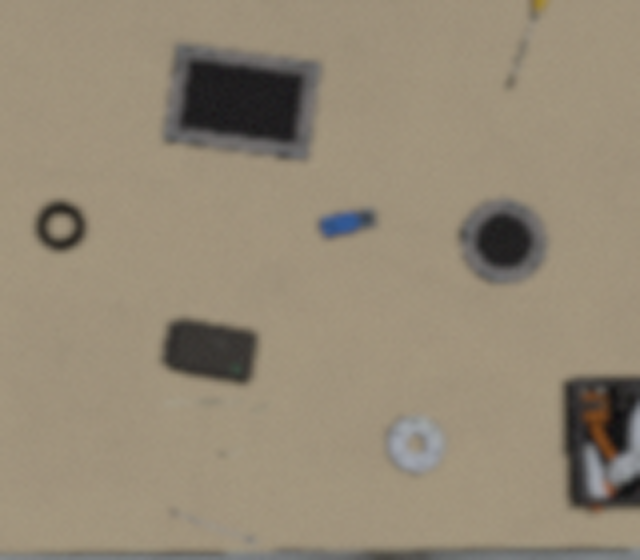

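View pics/c3.png

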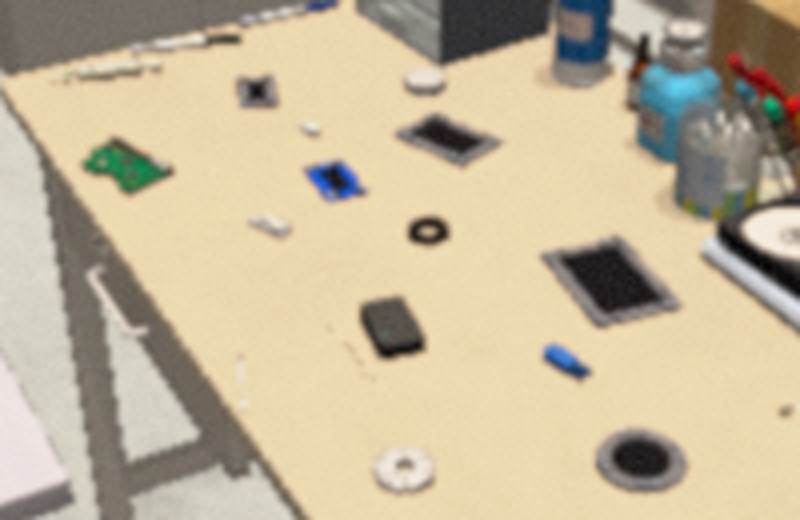

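```bash
cat > seg.py <<'E'
from h import *
def seg(p,box,kind,sc=4):
    x0,y0,x1,y1=box; c=cv2.resize(p[y0:y1,x0:x1],None,fx=sc,fy=sc,interpolation=cv2.INTER_CUBIC)
    lab=cv2.cvtColor(c,cv2.COLOR_BGR2LAB).astype(float)
    if kind=="obj":
        bg=np.median(np.r_[lab[0],lab[-1],lab[:,0],lab[:,-1]],axis=0)
        m=np.linalg.norm((lab-bg)*[0.6,1,1],axis=2)>11
    elif kind=="black": m=lab[...,0]<75
    m=m.astype(np.uint8)
    cs,_=cv2.findContours(m,cv2.RETR_EXTERNAL,cv2.CHAIN_APPROX_NONE)
    k=max(cs,key=cv2.contourArea).reshape(-1,2).astype(float)
    return (k+.5)/sc-.5+[x0,y0]
def rect(cam,k,z):
    w=ray(cam,k,z)[:,:2]
    (c,s,a)=cv2.minAreaRect((w*1000).astype(np.float32))
    if s[0]>s[1]: s=(s[1],s[0]); a+=90   # a = dir of short side
    # long-side direction
    y=(a+90+90)%180-90
    return np.array(c)/1000,np.array(s),y
E
cat > m0.py <<'E'
from seg import *
T=np.load("top0.npz"); S=np.load("scene0.npz")
B={"board":((195,242,240,278),"obj",.006),"adapter":((318,212,360,244),"obj",.014),"magnet":((260,222,284,245),"obj",.006),
"disc":((375,237,403,265),"obj",.009),"usb":((360,187,382,206),"obj",.005),"n_board":((318,143,374,188),"black",.004),
"n_adapter":((230,145,280,185),"black",.004),"n_magnet":((178,190,210,217),"black",.004),"n_disc":((393,183,428,218),"black",.004),
"N_board":((318,143,374,188),"obj",.006),"N_adapter":((230,145,280,185),"obj",.006),"N_magnet":((178,190,210,217),"obj",.006),"N_disc":((393,183,428,218),"obj",.006),
"drive":((415,225,482,275),"obj",.02)}
for n,(b,k,z) in B.items():
    q=seg(T["p"],b,k); c,s,y=rect("top",q,z)
    ci=q.mean(0).astype(int); u=proj("scene",[*c,z])[0]
    # scene measurement in window around projection
    w=38 if "board" in n.lower() else 30
    u=u.astype(int)
    try:
        bx=(u[0]-w//2-6,u[1]-w//2-2,u[0]+w//2+6,u[1]+w//2+2); q2=seg(S["p"],bx,k); c2,s2,y2=rect("scene",q2,z)
    except Exception as e: c2=s2=[0,0];y2=0
    d=T["d"][ci[1],ci[0]]
    print(n,ci,"c",c.round(4),"s",s.round(1),"ylong",round(y,1),"| scene",np.round(c2,4),np.round(s2,1),round(y2,1),"d",round(float(d),3))
E
python3 m0.py
```

```text
board [217 260] c [0.3464 0.2634] s [ 65.8 104.1] ylong -72.3 | scene [0.2519 0.2764] [ 80.8 307.8] 89.8 d 1.593
adapter [337 227] c [ 0.45   -0.1207] s [49.3 79.3] ylong 79.8 | scene [ 0.4482 -0.126 ] [52.6 96.2] 79.0 d 1.613
magnet [272 234] c [0.4309 0.0859] s [21.5 45. ] ylong -71.3 | scene [0.5201 0.1296] [51.9 87.9] 80.2 d 1.612
disc [387 250] c [ 0.3722 -0.2828] s [43.7 45.6] ylong 87.7 | scene [ 0.3707 -0.2891] [47.6 53.7] 74.9 d 1.614
usb [371 195] c [ 0.5554 -0.2358] s [24.  51.9] ylong -78.5 | scene [ 0.6308 -0.19  ] [56.9 73.1] -30.0 d 1.636
n_board [344 164] c [ 0.6596 -0.1515] s [60.6 97. ] ylong 81.7 | scene [ 0.6613 -0.148 ] [57.1 93.8] 80.8 d 1.658
n_adapter [254 164] c [0.6634 0.1476] s [41.  72.9] ylong -71.2 | scene [0.6656 0.1534] [36.4 70.4] -73.8 d 1.658
n_magnet [193 203] c [0.5332 0.3453] s [19.3 45.1] ylong 70.9 | scene [0.5346 0.3494] [14.4 34. ] 66.1 d 1.633
n_disc [410 199] c [ 0.5389 -0.3632] s [43.  44.6] ylong -46.2 | scene [ 0.541  -0.3597] [40.7 41.4] 54.6 d 1.635
N_board [344 165] c [ 0.6578 -0.1513] s [ 90.1 126.1] ylong 81.2 | scene [ 0.658  -0.1515] [ 93.6 137.2] 81.0 d 1.655
N_adapter [254 164] c [0.6618 0.1468] s [ 70.6 102.5] ylong -71.3 | scene [0.6615 0.1458] [ 82.2 112.4] -71.9 d 1.658
N_magnet [193 203] c [0.5321 0.3439] s [48.8 75.2] ylong 68.6 | scene [0.564  0.4993] [ 96.7 140.6] -21.3 d 1.633
N_disc [410 200] c [ 0.5385 -0.3623] s [72.2 73.2] ylong -77.8 | scene [ 0.5372 -0.3649] [74.6 78.5] 27.7 d 1.641
drive [449 249] c [ 0.3727 -0.4774] s [111.3 160.9] ylong -88.8 | scene [ 0.3763 -0.4742] [116.7 120.3] 59.6 d 1.595
```

```bash
cat > plan.py <<'E'
from h import *
import sys
def f(w): # pad advance rel. shut, mm
    lat=-5.9+w/2; return np.sqrt(57**2-lat**2)-56.7
def ztcp(tip_mm,w): return (tip_mm+22+f(w))/1000
def to(x,y,z,jaw=None):
    s=bot.read_state(); M=R.from_rotvec(s["tcp_rot"]).as_matrix(); p=np.array(s["tool_pos"])
    jd=np.degrees(np.arctan2(M[1,1],M[0,1]))
    d=M.T@(np.array([x,y,z])-p)*100
    q=np.array(s["q"])
    print("t %.1f pos %s jaw %.1f q1 %.2f q6 %.2f q5 %.2f F %s w %.3f tilt %.4f"%(s["time"],p.round(4),jd,q[0],q[5],q[4],np.round(s["wrist_force"],1),s["width"],np.arccos(min(1,-M[2,0]))))
    ca=jd if jaw is None else jaw
    for c in (ca,ca+180,ca-180):
        a=np.radians(c); yt=np.array([np.cos(a),np.sin(a),0]); xt=np.array([0,0,-1.]); T=np.c_[xt,yt,np.cross(xt,yt)]
        rv=R.from_matrix(M.T@T).as_rotvec()
        dy=(c-jd+180)%360-180
        D=T.T@(np.array([x,y,z])-p)*100
        print(" jaw %.0f turn %s  (q6-> %.2f/%.2f) shift in present axes %s ; after the turn %s"%(c,rv.round(3),q[5]-np.radians(dy),q[5]+np.radians(dy),d.round(2),D.round(2)))
        if jaw is None: break
E
python3 - <<'E'
from plan import *
print(bot.finger_overhang,[round(f(w),1) for w in (20,42,47,57,70,85)],ztcp(2.5,57))
to(.345,.263,.10,17.7)
p=np.load("top0.npz")["p"]
c=cv2.resize(p[243:275,195:240],None,fx=14,fy=14,interpolation=cv2.INTER_CUBIC)
u=proj("top",[[.3464,.2634,.006]])[0]; cv2.drawMarker(c,tuple(int(v) for v in ((u-[195,243]+.5)*14)),(0,0,255))
d=cv2.resize(p[180:220,390:430],None,fx=12,fy=12,interpolation=cv2.INTER_CUBIC)
e=cv2.resize(p[222:246,260:284],None,fx=12,fy=12,interpolation=cv2.INTER_CUBIC)
out=np.zeros((600,800,3),np.uint8); out[:448,:630]=c; cv2.imwrite("pics/cb.png",c)
o=np.zeros((480,780,3),np.uint8); o[:480,:480]=d; o[:288,490:778]=e; cv2.imwrite("pics/cd.png",o)
E
```

```text
0.022 [np.float64(0.2), np.float64(-1.7), np.float64(-2.5), np.float64(-4.4), np.float64(-7.7), np.float64(-13.0)] 0.020128195076841698
t 0.1 pos [0.1569 0.6558 0.2278] jaw 76.5 q1 1.30 q6 -0.04 q5 1.27 F [-0.2  0.8 -0.4] w 1.001 tilt 0.0021
 jaw 18 turn [1.027e+00 1.000e-03 2.000e-03]  (q6-> 0.99/-1.06) shift in present axes [ 12.84 -33.8   27.44] ; after the turn [12.78  5.98 43.14]
 jaw 198 turn [-2.115e+00 -2.000e-03  1.000e-03]  (q6-> -2.15/2.08) shift in present axes [ 12.84 -33.8   27.44] ; after the turn [ 12.78  -5.98 -43.14]
 jaw -162 turn [-2.115e+00 -2.000e-03  1.000e-03]  (q6-> -2.15/2.08) shift in present axes [ 12.84 -33.8   27.44] ; after the turn [ 12.78  -5.98 -43.14]
```

View pics/cb.png

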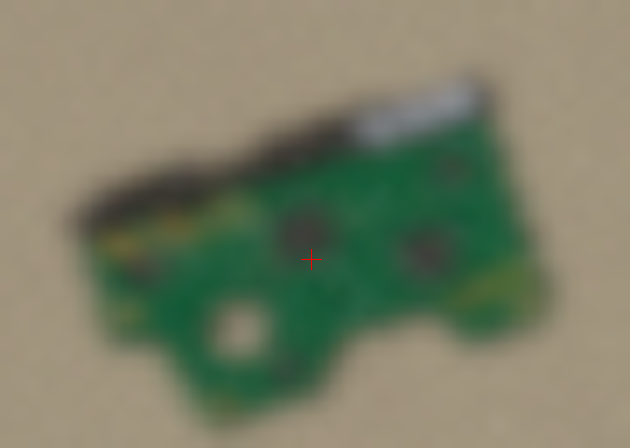

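View pics/cd.png

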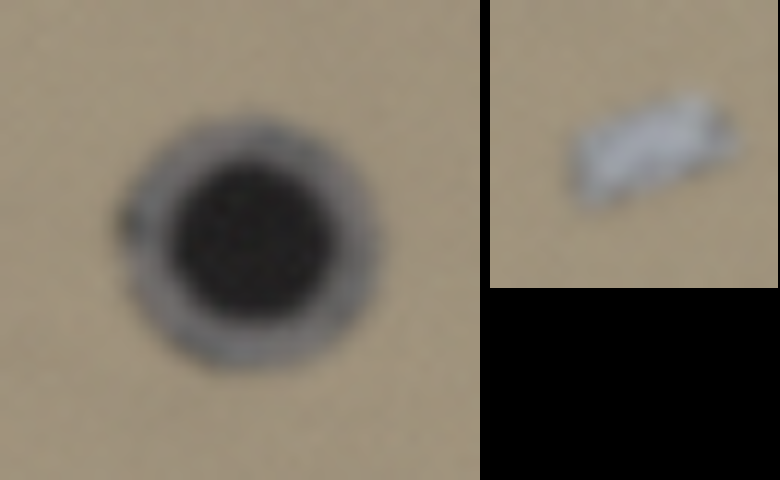

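Call:
arm_command --series '[[[0.147, 0, 0, 1, 0, 0, 1], [0.147, 0, 0, 1, 0, 0, 1], [0.147, 0, 0, 1, 0, 0, 1], [0.147, 0, 0, 1, 0, 0, 1], [0.147, 0, 0, 1, 0, 0, 1], [0.147, 0, 0, 1, 0, 0, 1], [0.147, 0, 0, 1, 0, 0, 1], [0, 0, 0, 0.4, 0.6, 4.3, 1], [0, 0, 0, 0.4, 0.6, 4.3, 1], [0, 0, 0, 0.4, 0.6, 4.3, 1]]]' --newtons 40

```text
time: 1.1
tool_pos: [0.2078, 0.5346, 0.1364]
tcp_rot: [0.989, 1.328, -1.004]
wrist_force: [0.8, -0.5, 0.0]
width: 1.001
```

Run:
```python
from plan import *
to(.3426,.2706,.06,17.7)
```

```text
t 1.1 pos [0.2078 0.5346 0.1364] jaw 16.3 q1 1.16 q6 0.87 q5 1.08 F [ 0.8 -0.5  0. ] w 1.001 tilt 0.0095
 jaw 18 turn [-0.024  0.007  0.006]  (q6-> 0.85/0.90) shift in present axes [ 7.82  5.57 29.07] ; after the turn [ 7.64  4.82 29.25]
 jaw 198 turn [ 3.118  0.01  -0.011]  (q6-> 3.99/-2.25) shift in present axes [ 7.82  5.57 29.07] ; after the turn [  7.64  -4.82 -29.25]
 jaw -162 turn [ 3.118  0.01  -0.011]  (q6-> 3.99/-2.25) shift in present axes [ 7.82  5.57 29.07] ; after the turn [  7.64  -4.82 -29.25]
```

Call:
arm_command --series '[[[-0.024, 0.007, 0.006, 1, 0.8, 4.2, 1], [0, 0, 0, 1, 0.7, 4.2, 1], [0, 0, 0, 1, 0.7, 4.2, 1], [0, 0, 0, 1, 0.7, 4.2, 1], [0, 0, 0, 1, 0.7, 4.2, 1], [0, 0, 0, 1, 0.7, 4.2, 1], [0, 0, 0, 1, 0.5, 3, 1], [0, 0, 0, 0, 0, 0, 1]]]'

```text
time: 1.9
tool_pos: [0.34, 0.2637, 0.0609]
tcp_rot: [0.974, 1.339, -0.983]
wrist_force: [0.0, 0.0, 0.4]
width: 1.003
```

Run:
```python
from plan import *
to(.3426,.2706,.06,17.7)
```

```text
t 1.9 pos [0.34   0.2637 0.0609] jaw 17.7 q1 0.60 q6 0.30 q5 0.91 F [0.  0.  0.4] w 1.003 tilt 0.0054
 jaw 18 turn [0.001 0.004 0.004]  (q6-> 0.30/0.30) shift in present axes [ 0.09  0.45 -0.58] ; after the turn [ 0.09  0.45 -0.58]
 jaw 198 turn [-3.141 -0.006  0.006]  (q6-> -2.85/3.44) shift in present axes [ 0.09  0.45 -0.58] ; after the turn [ 0.09 -0.45  0.58]
 jaw -162 turn [-3.141 -0.006  0.006]  (q6-> -2.85/3.44) shift in present axes [ 0.09  0.45 -0.58] ; after the turn [ 0.09 -0.45  0.58]
```

Call:
arm_command --series '[[[0, 0.004, 0.004, 1, 0.45, -0.58, 1], [0, 0, 0, 1, 0, 0, 1], [0, 0, 0, 1, 0, 0, 1], [0, 0, 0, 0.5, 0, 0, 1], [0, 0, 0, 0, 0, 0, 1]]]'

```text
time: 2.4
tool_pos: [0.3417, 0.2735, 0.0226]
tcp_rot: [0.978, 1.342, -0.977]
wrist_force: [0.1, -0.1, 0.7]
width: 1.002
```

```bash
cat > look.py <<'E'
from plan import *
import sys
# look.py tag cam x0 y0 x1 y1 scale
tag,n,x0,y0,x1,y1,sc=sys.argv[1],sys.argv[2],*map(int,sys.argv[3:8])
p,d=bot.read_camera(n); np.savez(f"{tag}.npz",p=p,d=d)
cv2.imwrite(f"pics/{tag}.png",cv2.resize(p[y0:y1,x0:x1],None,fx=sc,fy=sc,interpolation=cv2.INTER_CUBIC))
E
python3 - <<'E'
from plan import *
to(.3426,.2706,.0211,17.7)
E
python3 look.py b1 scene 190 120 310 210 6
```

```text
t 2.4 pos [0.3417 0.2735 0.0226] jaw 17.8 q1 0.62 q6 0.30 q5 0.81 F [ 0.1 -0.1  0.7] w 1.002 tilt 0.0018
 jaw 18 turn [ 0.002 -0.002  0.   ]  (q6-> 0.31/0.30) shift in present axes [ 0.15 -0.    0.31] ; after the turn [ 0.15 -0.    0.31]
 jaw 198 turn [-3.14e+00 -0.00e+00 -3.00e-03]  (q6-> -2.84/3.44) shift in present axes [ 0.15 -0.    0.31] ; after the turn [ 0.15  0.   -0.31]
 jaw -162 turn [-3.14e+00 -0.00e+00 -3.00e-03]  (q6-> -2.84/3.44) shift in present axes [ 0.15 -0.    0.31] ; after the turn [ 0.15  0.   -0.31]
```

View pics/b1.png

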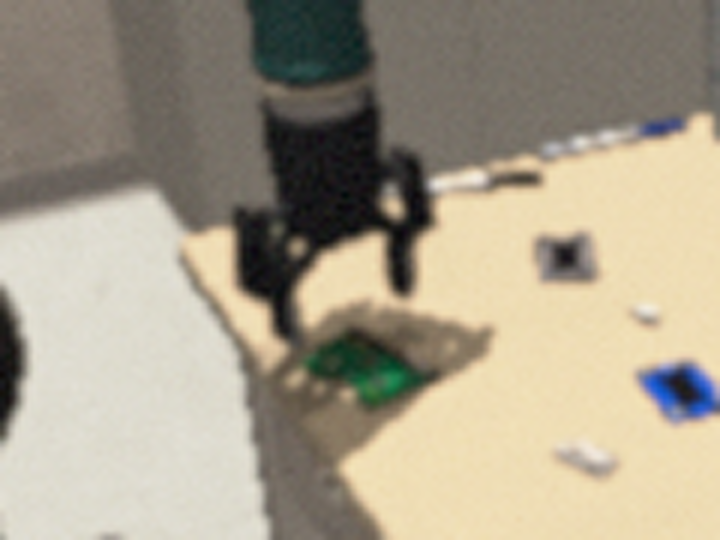

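Call:
arm_command --series '[[[0, 0, 0, 0.15, 0, 0.3, 1], [0, 0, 0, 0, 0, 0, 0.8], [0, 0, 0, 0, 0, 0, 0.7], [0, 0, 0, 0, 0, 0, 0.5], [0, 0, 0, 0, 0, 0, 0.4], [0, 0, 0, 0, 0, 0, 0.4], [0, 0, 0, 0, 0, 0, 0.4]]]' --newtons 40

```text
time: 3.15
tool_pos: [0.3438, 0.2719, 0.0228]
tcp_rot: [0.98, 1.341, -0.973]
wrist_force: [-0.3, -0.1, 0.0]
width: 0.401
```

Run:
```python
from plan import *
to(.3426,.2706,.0211,17.7)
```

```text
t 3.1 pos [0.3438 0.2719 0.0228] jaw 17.9 q1 0.61 q6 0.30 q5 0.81 F [-0.3 -0.1  0. ] w 0.401 tilt 0.0043
 jaw 18 turn [ 0.003 -0.003 -0.003]  (q6-> 0.30/0.29) shift in present axes [ 0.17 -0.15  0.09] ; after the turn [ 0.17 -0.15  0.09]
 jaw 198 turn [-3.138  0.005 -0.005]  (q6-> -2.84/3.44) shift in present axes [ 0.17 -0.15  0.09] ; after the turn [ 0.17  0.15 -0.09]
 jaw -162 turn [-3.138  0.005 -0.005]  (q6-> -2.84/3.44) shift in present axes [ 0.17 -0.15  0.09] ; after the turn [ 0.17  0.15 -0.09]
```

```bash
python3 look.py b2 scene 190 120 310 210 6; python3 look.py b2t top 170 220 270 295 8
```

```text
(no output)
```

View pics/b2.png

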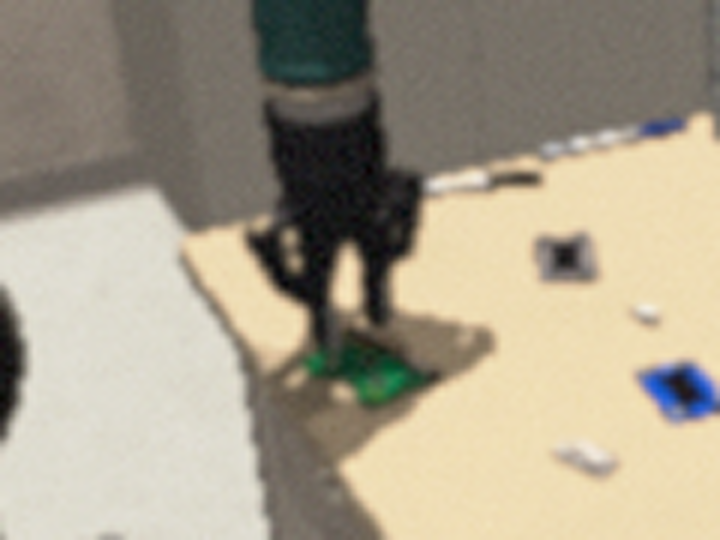

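View pics/b2t.png

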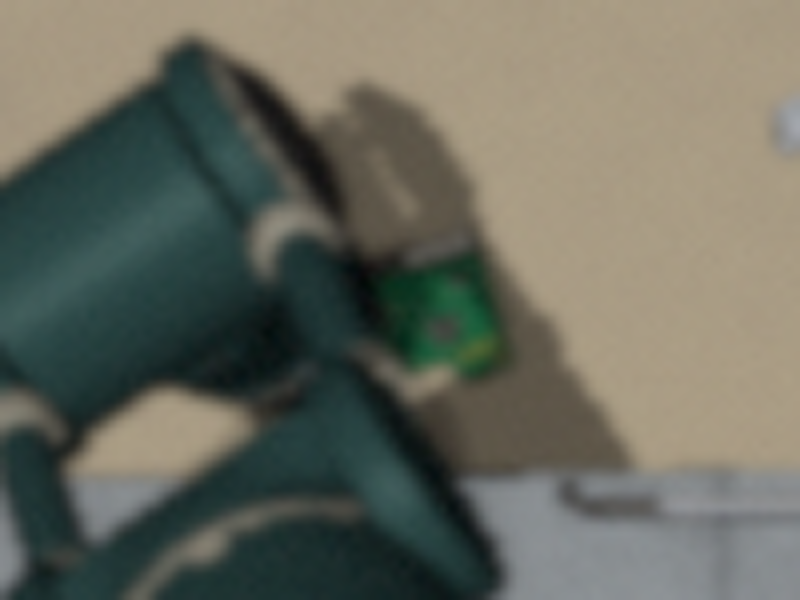

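Run:
```python
from plan import *
s=bot.read_state(); p=s["tool_pos"]; M=R.from_rotvec(s["tcp_rot"]).as_matrix()
for sg in (1,-1):
    for a in (0,.005,.01,.015,.022): print(sg,a,(proj("scene",p+M[:,1]*sg*.022+M[:,0]*a)-[190,120])*6)
b=np.load("b2.npz"); print(np.round(b["d"][170:184:1,240:258:2],3))
q=seg=None
```

```text
1 0 [[375.75657213 329.02931024]]
1 0.005 [[376.57960881 335.37708217]]
1 0.01 [[377.39976612 341.70264665]]
1 0.015 [[378.21705915 348.00611999]]
1 0.022 [[379.3564859  356.79408938]]
-1 0 [[323.77598692 353.14853861]]
-1 0.005 [[324.70598603 359.56356387]]
-1 0.01 [[325.63267516 365.95575729]]
-1 0.015 [[326.55607195 372.32524053]]
-1 0.022 [[327.84332965 381.20459384]]
[[1.485 1.502 1.509 1.51  1.641 1.632 1.551 1.542 1.639]
 [1.636 1.507 1.511 1.509 1.626 1.632 1.554 1.54  1.624]
 [1.624 1.515 1.515 1.509 1.628 1.624 1.547 1.551 1.623]
 [1.615 1.522 1.518 1.508 1.62  1.618 1.558 1.548 1.616]
 [1.616 1.524 1.518 1.518 1.595 1.593 1.606 1.552 1.61 ]
 [1.599 1.522 1.512 1.52  1.581 1.579 1.587 1.606 1.602]
 [1.598 1.535 1.521 1.518 1.579 1.582 1.58  1.597 1.591]
 [1.588 1.588 1.53  1.524 1.582 1.574 1.577 1.562 1.582]
 [1.579 1.583 1.569 1.564 1.569 1.57  1.57  1.57  1.558]
 [1.573 1.562 1.56  1.567 1.567 1.567 1.56  1.562 1.558]
 [1.556 1.553 1.557 1.565 1.554 1.557 1.546 1.551 1.552]
 [1.559 1.548 1.549 1.553 1.552 1.541 1.552 1.556 1.556]
 [1.557 1.555 1.54  1.542 1.544 1.538 1.545 1.542 1.539]
 [1.544 1.548 1.542 1.541 1.531 1.534 1.532 1.533 1.535]]
```

Run:
```python
from plan import *
b=np.load("b2.npz")["p"]; x0,y0=225,150
c=cv2.resize(b[y0:y0+45,x0:x0+50],None,fx=13,fy=13,interpolation=cv2.INTER_NEAREST)
c=np.clip(c.astype(float)*1.8,0,255).astype(np.uint8)
s=bot.read_state(); p=s["tool_pos"]; M=R.from_rotvec(s["tcp_rot"]).as_matrix()
for sg in (1,-1):
    for a,col in ((0,(0,0,255)),(.022,(255,0,255))):
        u=(proj("scene",p+M[:,1]*sg*.017+M[:,0]*a)[0]-[x0,y0]+.5)*13
        cv2.circle(c,(int(u[0]),int(u[1])),5,col,2)
g=np.radians(17.7); X=np.array([np.cos(g),np.sin(g),0]);Y=np.array([-np.sin(g),np.cos(g),0])
C=np.array([.3464,.2634,0.007])
for a,bb in ((30,49),(30,-49),(-30,-49),(-30,49)):
    u=(proj("scene",C+X*a/1000+Y*bb/1000)[0]-[x0,y0]+.5)*13; cv2.circle(c,(int(u[0]),int(u[1])),4,(255,255,0),2)
cv2.imwrite("pics/b3.png",c)
```

```text
(no output)
```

View pics/b3.png

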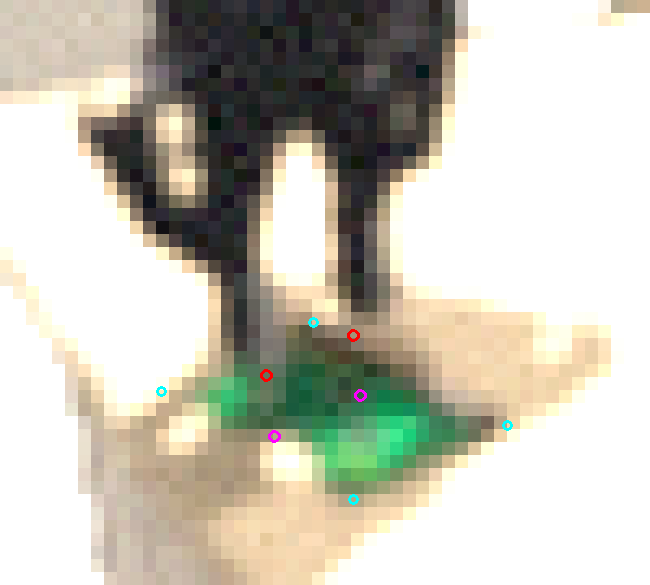

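Run:
```python
from plan import *
b=np.load("b2.npz"); d=b["d"]; K,T=cam("scene")
def bp(u,v):
    z=d[v,u]; return T[:3,:3]@np.array([(u-K[0,2])/K[0,0]*z,(v-K[1,2])/K[1,1]*z,z])+T[:3,3]
for u,v in ((244,170),(244,174),(243,176),(244,176),(252,168),(253,170),(253,172),(254,173),(265,190),(255,190),(290,190)): print(u,v,d[v,u].round(3),bp(u,v).round(3),b["p"][v,u])
s=bot.read_state(); print(s["q"],s["tool_pos"])
bt=np.load("b2t.npz")
```

```text
244 170 1.509 [0.326 0.259 0.065] [56 65 71]
244 174 1.518 [0.324 0.26  0.047] [50 52 55]
243 176 1.52 [0.319 0.259 0.04 ] [31 32 36]
244 176 1.521 [0.323 0.258 0.04 ] [51 52 52]
252 168 1.546 [0.366 0.279 0.054] [23 18 18]
253 170 1.539 [0.365 0.267 0.051] [51 54 53]
253 172 1.55 [0.366 0.273 0.038] [39 39 40]
254 173 1.548 [0.368 0.267 0.036] [62 71 79]
265 190 1.501 [0.375 0.174 0.002] [181 220 238]
255 190 1.501 [0.341 0.194 0.002] [135 165 191]
290 190 1.494 [0.459 0.121 0.004] [184 222 240]
[0.61089427 0.05094098 2.27816966 0.00244215 0.8087041  0.29705656] [0.34372591 0.27184709 0.02274752]
```

Run:
```python
from plan import *
S=np.load("scene0.npz"); d=S["d"]; K,T=cam("scene")
x0,y0=140,50
c=cv2.resize(S["p"][y0:y0+65,x0:x0+60],None,fx=9,fy=9,interpolation=cv2.INTER_NEAREST)
p=np.array([.157,.656,.228]); M=R.from_rotvec([ 0.183,  1.563, -0.186]).as_matrix()
for sg in (1,-1):
    for a,col in ((0,(0,0,255)),(.009,(255,0,255)),(-.06,(255,255,0))):
        u=(proj("scene",p+M[:,1]*sg*.043+M[:,0]*a)[0]-[x0,y0]+.5)*9
        cv2.circle(c,(int(u[0]),int(u[1])),4,col,2)
cv2.imwrite("pics/s1.png",c)
K,T=cam("scene")
def bp(u,v):
    z=d[v,u]; return (T[:3,:3]@np.array([(u-K[0,2])/K[0,0]*z,(v-K[1,2])/K[1,1]*z,z])+T[:3,3]).round(3)
for v in range(84,110,2): print(v,[ (u,bp(u,v).tolist()) for u in range(162,178,1) if S["p"][v,u].max()<60 and d[v,u]<2.1][:6])
```

```text
84 [(167, [0.154, 0.584, 0.351]), (168, [0.162, 0.616, 0.342]), (169, [0.168, 0.637, 0.335]), (170, [0.172, 0.634, 0.336])]
86 [(162, [0.135, 0.594, 0.343]), (165, [0.145, 0.587, 0.343]), (166, [0.149, 0.584, 0.343]), (167, [0.153, 0.59, 0.341]), (168, [0.157, 0.591, 0.34]), (169, [0.166, 0.635, 0.328])]
88 [(163, [0.136, 0.59, 0.336]), (164, [0.14, 0.591, 0.335]), (165, [0.144, 0.591, 0.334]), (166, [0.148, 0.59, 0.334]), (167, [0.151, 0.587, 0.334]), (168, [0.155, 0.59, 0.333])]
90 [(163, [0.135, 0.597, 0.326]), (164, [0.138, 0.587, 0.328]), (165, [0.142, 0.591, 0.327]), (166, [0.145, 0.585, 0.328]), (167, [0.149, 0.582, 0.328]), (168, [0.153, 0.589, 0.325])]
92 [(163, [0.132, 0.585, 0.321]), (164, [0.137, 0.591, 0.319]), (165, [0.14, 0.591, 0.319]), (166, [0.144, 0.588, 0.319]), (167, [0.148, 0.59, 0.318]), (168, [0.151, 0.585, 0.319])]
94 [(164, [0.135, 0.591, 0.311]), (168, [0.162, 0.7, 0.277]), (169, [0.153, 0.588, 0.309]), (170, [0.159, 0.604, 0.304]), (171, [0.174, 0.693, 0.277])]
96 [(168, [0.147, 0.584, 0.303]), (169, [0.15, 0.577, 0.304]), (170, [0.155, 0.585, 0.302]), (171, [0.162, 0.611, 0.293]), (172, [0.176, 0.693, 0.268])]
98 [(166, [0.139, 0.591, 0.294]), (167, [0.142, 0.583, 0.296]), (168, [0.145, 0.578, 0.297]), (169, [0.149, 0.582, 0.295]), (170, [0.153, 0.586, 0.293]), (171, [0.158, 0.596, 0.289])]
100 [(167, [0.142, 0.606, 0.281]), (168, [0.145, 0.598, 0.283]), (169, [0.15, 0.603, 0.281]), (170, [0.153, 0.601, 0.28])]
102 [(167, [0.141, 0.607, 0.273]), (168, [0.144, 0.6, 0.274]), (169, [0.147, 0.593, 0.276]), (170, [0.151, 0.598, 0.273])]
104 [(168, [0.142, 0.601, 0.266]), (169, [0.146, 0.601, 0.265]), (170, [0.149, 0.594, 0.266])]
106 [(169, [0.144, 0.6, 0.257]), (170, [0.148, 0.601, 0.256])]
108 []
```

View pics/s1.png

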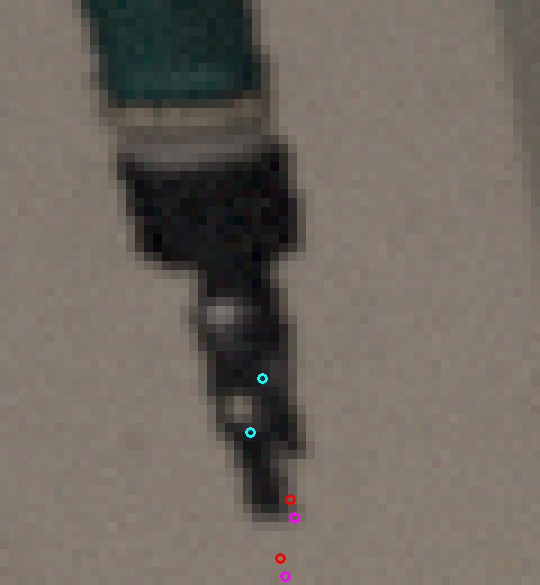

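Call:
arm_command --series '[[[0, 0, 0, 0, 0, 0, 1], [0, 0, 0, 0, -0.15, 0.1, 1], [0, 0, 0, 0, 0, 0, 1], [0, 0, 0, 0, 0, 0, 1], [0, 0, 0, 1, 0, 0, 1], [0, 0, 0, 0.8, 0, 0, 1], [0, 0, 0, 0.3, 0, 0, 1]]]'

```text
time: 3.95
tool_pos: [0.3429, 0.2706, 0.0005]
tcp_rot: [0.981, 1.341, -0.972]
wrist_force: [-0.1, -0.4, -0.5]
width: 1.001
```

```bash
cat > tips.py <<'E'
from plan import *
# dark finger pixels near the tool, lowest heights from depth on each finger
p,d=bot.read_camera("scene"); np.savez("tips.npz",p=p,d=d)
s=bot.read_state(); P=np.array(s["tool_pos"]); M=R.from_rotvec(s["tcp_rot"]).as_matrix()
K,T=cam("scene"); v,u=np.mgrid[0:400,0:640]
X=np.stack([(u-K[0,2])/K[0,0]*d,(v-K[1,2])/K[1,1]*d,d],-1)@T[:3,:3].T+T[:3,3]
r=(X-P)@M
m=(p.max(2)<75)&(abs(r[...,1])<.07)&(abs(r[...,2])<.025)&(r[...,0]>-.08)&(r[...,0]<.05)&(X[...,2]>.015)
for sg in (1,-1):
    k=m&(r[...,1]*sg>0); z=np.sort(X[k][:,2]); 
    if len(z): print("side",sg,"n",k.sum(),"lowest z",z[:6].round(4),"at",X[k][X[k][:,2]<z[min(5,len(z)-1)]].mean(0).round(3))
E
python3 -c "
from plan import *
to(.3426,.2706,.0,17.7)"; python3 tips.py
python3 - <<'E'
from plan import *
b=np.load("tips.npz")["p"]; x0,y0=225,150
cv2.imwrite("pics/b4.png",cv2.resize(b[y0:y0+45,x0:x0+50],None,fx=13,fy=13,interpolation=cv2.INTER_NEAREST))
E
```

```text
t 4.0 pos [0.3429 0.2706 0.0005] jaw 17.9 q1 0.61 q6 0.30 q5 0.76 F [-0.1 -0.4 -0.5] w 1.001 tilt 0.0052
 jaw 18 turn [ 0.003 -0.003 -0.004]  (q6-> 0.30/0.29) shift in present axes [ 0.05 -0.02 -0.01] ; after the turn [ 0.05 -0.02 -0.01]
 jaw 198 turn [-3.138  0.007 -0.005]  (q6-> -2.84/3.43) shift in present axes [ 0.05 -0.02 -0.01] ; after the turn [0.05 0.02 0.01]
 jaw -162 turn [-3.138  0.007 -0.005]  (q6-> -2.84/3.43) shift in present axes [ 0.05 -0.02 -0.01] ; after the turn [0.05 0.02 0.01]
side 1 n 45 lowest z [0.0161 0.0201 0.0204 0.0269 0.0281 0.0291] at [0.381 0.282 0.022]
side -1 n 57 lowest z [0.0272 0.0293 0.0305 0.031  0.0312 0.0342] at [0.299 0.247 0.03 ]
```

View pics/b4.png

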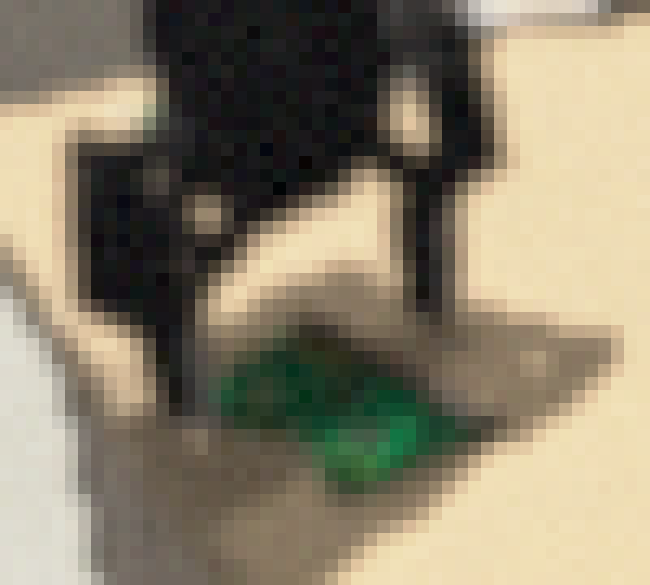

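Call:
arm_command --series '[[[0, 0, -0.004, 0.8, 0, 0, 1], [0, 0, 0, 0.4, 0, 0, 1], [0, 0, 0, 0.05, 0, 0, 0.85], [0, 0, 0, 0, 0, 0, 0.78], [0, 0, 0, 0, 0, 0, 0.78]]]'

```text
time: 4.5
tool_pos: [0.3491, 0.2745, -0.008]
tcp_rot: [0.985, 1.34, -0.967]
wrist_force: [-0.9, -0.4, -0.5]
width: 0.779
```

```bash
python3 -c "
from plan import *
to(.3426,.2706,-.012,17.7)"; python3 tips.py
```

```text
t 4.5 pos [ 0.3491  0.2745 -0.008 ] jaw 17.9 q1 0.61 q6 0.29 q5 0.73 F [-0.9 -0.4 -0.5] w 0.779 tilt 0.0108
 jaw 18 turn [ 0.003 -0.005 -0.009]  (q6-> 0.30/0.29) shift in present axes [ 0.4  -0.74  0.17] ; after the turn [ 0.4  -0.73  0.17]
 jaw 198 turn [-3.138  0.015 -0.008]  (q6-> -2.84/3.43) shift in present axes [ 0.4  -0.74  0.17] ; after the turn [ 0.4   0.73 -0.17]
 jaw -162 turn [-3.138  0.015 -0.008]  (q6-> -2.84/3.43) shift in present axes [ 0.4  -0.74  0.17] ; after the turn [ 0.4   0.73 -0.17]
side 1 n 55 lowest z [0.0151 0.0175 0.018  0.0218 0.0234 0.0238] at [0.381 0.283 0.019]
side -1 n 85 lowest z [0.0154 0.0158 0.0161 0.0162 0.0176 0.0183] at [0.313 0.258 0.016]
```

```bash
python3 -c "
from plan import *
s=bot.read_state(); print(np.round(s['q'],3),np.round(s['joint_torque'],1),np.round(s['torque'],2))
p=np.load('tips.npz')['p']; cv2.imwrite('pics/b5.png',cv2.resize(p[0:260,0:330],None,fx=2.3,fy=2.3,interpolation=cv2.INTER_CUBIC))
"
```

```text
[0.608 0.114 2.286 0.004 0.73  0.293] [  0.  -31.9 -25.    0.    0.1  -0. ] [ 0.   -0.    0.01]
```

View pics/b5.png

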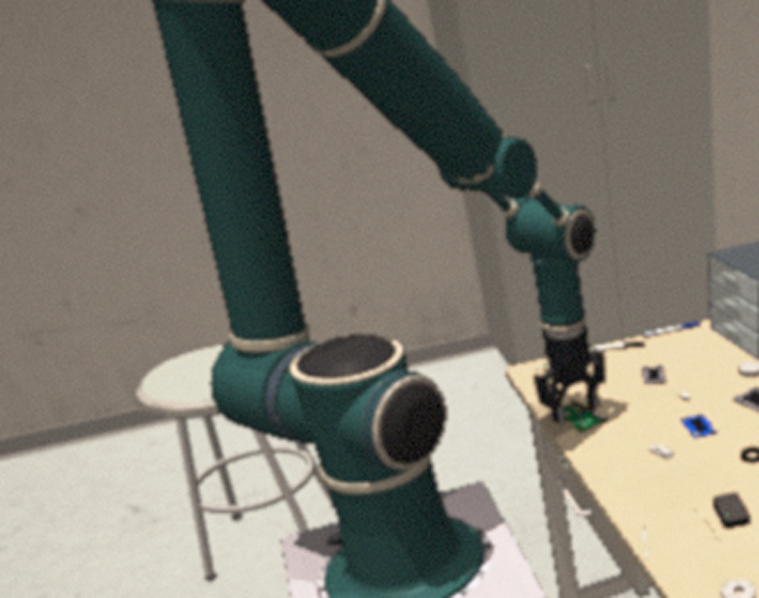

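Call:
arm_command --series '[[[0, -0.005, -0.009, 0.2, -0.73, 0.17, 0.78], [0, 0, 0, 0, 0, 0, 0.78]]]'

```text
time: 4.75
tool_pos: [0.3454, 0.2724, -0.0088]
tcp_rot: [0.981, 1.338, -0.97]
wrist_force: [-1.2, -0.2, -0.0]
width: 0.779
```

```bash
python3 -c "
from plan import *
to(.3426,.2706,-.012,17.7)"; python3 tips.py
```

```text
t 4.8 pos [ 0.3454  0.2724 -0.0088] jaw 17.9 q1 0.61 q6 0.30 q5 0.73 F [-1.2 -0.2 -0. ] w 0.779 tilt 0.0071
 jaw 18 turn [ 0.003 -0.002 -0.007]  (q6-> 0.30/0.30) shift in present axes [ 0.32 -0.33  0.09] ; after the turn [ 0.32 -0.33  0.09]
 jaw 198 turn [-3.138e+00  1.100e-02 -3.000e-03]  (q6-> -2.84/3.44) shift in present axes [ 0.32 -0.33  0.09] ; after the turn [ 0.32  0.33 -0.09]
 jaw -162 turn [-3.138e+00  1.100e-02 -3.000e-03]  (q6-> -2.84/3.44) shift in present axes [ 0.32 -0.33  0.09] ; after the turn [ 0.32  0.33 -0.09]
side 1 n 57 lowest z [0.0184 0.0185 0.0198 0.0201 0.022  0.0222] at [0.383 0.279 0.02 ]
side -1 n 89 lowest z [0.0153 0.0164 0.017  0.0174 0.0176 0.0195] at [0.31  0.255 0.017]
```

Call:
arm_command --series '[[[0, -0.002, -0.007, 0.2, -0.33, 0.09, 0.78], [0, 0, 0, 0, 0, 0, 0.78]]]'

```text
time: 5.0
tool_pos: [0.3458, 0.2727, -0.0086]
tcp_rot: [0.981, 1.339, -0.971]
wrist_force: [-1.2, 0.1, -0.6]
width: 0.783
```

```bash
python3 -c "
from plan import *
s=bot.read_state(); print(np.round(s['q'],3),np.round(s['joint_vel'],3))
to(.3426,.2706,-.012,17.7)"
```

```text
[ 0.611  0.111  2.291 -0.     0.733  0.299] [ 0.001 -0.004 -0.007  0.    -0.006  0.001]
t 5.0 pos [ 0.3458  0.2727 -0.0086] jaw 17.9 q1 0.61 q6 0.30 q5 0.73 F [-1.2  0.1 -0.6] w 0.783 tilt 0.0065
 jaw 18 turn [ 0.003 -0.002 -0.006]  (q6-> 0.30/0.30) shift in present axes [ 0.33 -0.37  0.11] ; after the turn [ 0.34 -0.37  0.11]
 jaw 198 turn [-3.138e+00  1.000e-02 -3.000e-03]  (q6-> -2.84/3.44) shift in present axes [ 0.33 -0.37  0.11] ; after the turn [ 0.34  0.37 -0.11]
 jaw -162 turn [-3.138e+00  1.000e-02 -3.000e-03]  (q6-> -2.84/3.44) shift in present axes [ 0.33 -0.37  0.11] ; after the turn [ 0.34  0.37 -0.11]
```

Run:
```python
from plan import *
from scipy.optimize import least_squares
D=np.array([[.2645,1.6045,.6741,.2278],[.05094,2.27817,.43825,.02275],[.111,2.291,.4404,-.0086],[.114,2.286,.4441,-.008]])
A=[];b=[]
for q2,q3,r,z in D:
    A+= [[np.sin(q2),np.sin(q2+q3),1,0],[np.cos(q2),np.cos(q2+q3),0,1]]; b+=[r,z]
x,res,rk,sv=np.linalg.lstsq(np.array(A),np.array(b),rcond=None); print(x,(np.array(A)@x-b).round(4))
def ik(r,z):
    g=lambda q:[x[0]*np.sin(q[0])+x[1]*np.sin(q[0]+q[1])+x[2]-r,x[0]*np.cos(q[0])+x[1]*np.cos(q[0]+q[1])+x[3]-z]
    return least_squares(g,[.1,2.2]).x
for r in (.375,.4366,.46,.4683,.55,.67):
    for z in (.02,-.012): print(r,z,ik(r,z).round(3))
s=bot.read_state(); print(np.round(s['joint_torque'],2))
```

```text
[ 0.50277651  0.56228332  0.00561694 -0.09269301] [ 0.0004 -0.0004  0.0012  0.     -0.0001  0.0002 -0.0015  0.0002]
0.375 0.02 [-0.073  2.408]
0.375 -0.012 [-0.004  2.424]
0.4366 0.02 [0.051 2.285]
0.4366 -0.012 [0.112 2.3  ]
0.46 0.02 [0.094 2.238]
0.46 -0.012 [0.152 2.252]
0.4683 0.02 [0.109 2.221]
0.4683 -0.012 [0.167 2.235]
0.55 0.02 [0.251 2.048]
0.55 -0.012 [0.3   2.061]
0.67 0.02 [0.447 1.775]
0.67 -0.012 [0.487 1.787]
[-4.000e-02 -3.253e+01 -2.653e+01 -1.000e-02 -1.200e-01 -0.000e+00]
```

Call:
arm_command --series '[[[0, 0, 0, 0, -0.37, 0.11, 0.78], [0, 0, 0, 0, 0, 0, 0.78]]]'

```text
time: 5.2
tool_pos: [0.3421, 0.2702, -0.0089]
tcp_rot: [0.98, 1.339, -0.971]
wrist_force: [-0.0, 0.2, 6.2]
width: 0.783
```

```bash
python3 -c "
from plan import *
s=bot.read_state(); print(np.round(s['q'],3),np.round(s['joint_torque'],2))
to(.3426,.2706,-.012,17.7)"
```

```text
[ 0.612  0.104  2.299 -0.     0.732  0.299] [ 1.700e-01 -2.939e+01 -2.341e+01  4.000e-02 -2.000e-02  1.000e-02]
t 5.2 pos [ 0.3421  0.2702 -0.0089] jaw 17.9 q1 0.61 q6 0.30 q5 0.73 F [-0.   0.2  6.2] w 0.783 tilt 0.0057
 jaw 18 turn [ 0.003 -0.002 -0.005]  (q6-> 0.30/0.30) shift in present axes [ 0.31  0.06 -0.02] ; after the turn [ 0.31  0.06 -0.02]
 jaw 198 turn [-3.138e+00  9.000e-03 -3.000e-03]  (q6-> -2.84/3.44) shift in present axes [ 0.31  0.06 -0.02] ; after the turn [ 0.31 -0.06  0.02]
 jaw -162 turn [-3.138e+00  9.000e-03 -3.000e-03]  (q6-> -2.84/3.44) shift in present axes [ 0.31  0.06 -0.02] ; after the turn [ 0.31 -0.06  0.02]
```

```bash
python3 tips.py
python3 - <<'E'
from plan import *
b=np.load("tips.npz")["p"]; x0,y0=225,150
c=np.clip(b[y0:y0+45,x0:x0+50].astype(float)*1.8,0,255).astype(np.uint8)
cv2.imwrite("pics/b6.png",cv2.resize(c,None,fx=13,fy=13,interpolation=cv2.INTER_CUBIC))
E
```

```text
side 1 n 58 lowest z [0.0156 0.0162 0.0193 0.0195 0.0202 0.0202] at [0.376 0.278 0.018]
side -1 n 87 lowest z [0.0156 0.0171 0.0175 0.0188 0.0198 0.0208] at [0.307 0.252 0.018]
```

View pics/b6.png

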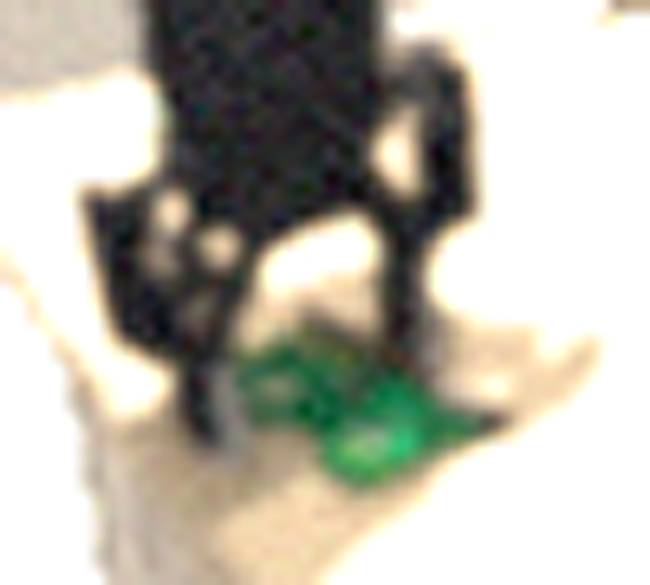

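Call:
arm_command --series '[[[0, 0, 0, -0.3, 0.06, 0, 1], [0, 0, 0, 0, 0, 0, 1], [0, 0, 0, 0, 0, 0, 1], [0, -0.002, -0.005, 0.3, 0, 0, 1], [0, 0, 0, 0.3, 0, 0, 1], [0, 0, 0, 0, 0, 0, 1]]]'

```text
time: 5.85
tool_pos: [0.3382, 0.2674, -0.015]
tcp_rot: [0.969, 1.343, -0.983]
wrist_force: [0.0, 0.3, -0.7]
width: 1.0
```

```bash
python3 -c "
from plan import *
s=bot.read_state(); print(np.round(s['q'],3),np.round(s['joint_torque'],2))
to(.3426,.2706,-.012,17.7)"; python3 tips.py
```

```text
[ 6.120e-01  1.170e-01  2.301e+00 -1.000e-03  7.320e-01  3.000e-01] [-1.000e-02 -3.205e+01 -2.559e+01 -0.000e+00 -3.000e-02  0.000e+00]
t 5.8 pos [ 0.3382  0.2674 -0.015 ] jaw 17.9 q1 0.61 q6 0.30 q5 0.73 F [ 0.   0.3 -0.7] w 1.000 tilt 0.0087
 jaw 18 turn [0.004 0.003 0.008]  (q6-> 0.30/0.30) shift in present axes [-0.31  0.52 -0.17] ; after the turn [-0.3   0.52 -0.17]
 jaw 198 turn [-3.138 -0.013  0.005]  (q6-> -2.84/3.44) shift in present axes [-0.31  0.52 -0.17] ; after the turn [-0.3  -0.52  0.17]
 jaw -162 turn [-3.138 -0.013  0.005]  (q6-> -2.84/3.44) shift in present axes [-0.31  0.52 -0.17] ; after the turn [-0.3  -0.52  0.17]
side 1 n 45 lowest z [0.0156 0.0157 0.016  0.0163 0.0165 0.0165] at [0.375 0.279 0.016]
side -1 n 65 lowest z [0.0167 0.017  0.0178 0.0178 0.0182 0.0208] at [0.291 0.248 0.017]
```

Run:
```python
from plan import *
b=np.load("tips.npz"); p,d=b["p"],b["d"]; x0,y0=225,150
K,T=cam("scene"); v,u=np.mgrid[0:400,0:640]
X=np.stack([(u-K[0,2])/K[0,0]*d,(v-K[1,2])/K[1,1]*d,d],-1)@T[:3,:3].T+T[:3,3]
for vv in range(176,188): print(vv,[(p[vv,uu].max(),round(float(X[vv,uu,2]*1000))) for uu in range(235,247)])
c=np.clip(p[y0:y0+45,x0:x0+50].astype(float)*1.8,0,255).astype(np.uint8)
cv2.imwrite("pics/b7.png",cv2.resize(c,None,fx=13,fy=13,interpolation=cv2.INTER_CUBIC))
```

```text
176 [(np.uint8(21), 62), (np.uint8(16), 59), (np.uint8(14), 54), (np.uint8(28), 56), (np.uint8(31), 55), (np.uint8(70), 53), (np.uint8(110), 5), (np.uint8(122), 4), (np.uint8(114), 2), (np.uint8(102), 10), (np.uint8(90), 5), (np.uint8(80), 9)]
177 [(np.uint8(22), 62), (np.uint8(28), 57), (np.uint8(20), 53), (np.uint8(23), 52), (np.uint8(40), 50), (np.uint8(86), 47), (np.uint8(119), 3), (np.uint8(119), 2), (np.uint8(91), 3), (np.uint8(70), 8), (np.uint8(66), 10), (np.uint8(58), 8)]
178 [(np.uint8(33), 55), (np.uint8(18), 54), (np.uint8(25), 47), (np.uint8(29), 50), (np.uint8(47), 45), (np.uint8(83), 42), (np.uint8(106), -2), (np.uint8(100), 3), (np.uint8(75), 7), (np.uint8(57), 9), (np.uint8(56), 9), (np.uint8(60), 14)]
179 [(np.uint8(91), 3), (np.uint8(42), 38), (np.uint8(25), 43), (np.uint8(32), 39), (np.uint8(60), 42), (np.uint8(75), 39), (np.uint8(76), 6), (np.uint8(70), 8), (np.uint8(60), 11), (np.uint8(63), 10), (np.uint8(68), 6), (np.uint8(68), 6)]
180 [(np.uint8(145), 0), (np.uint8(70), 31), (np.uint8(25), 38), (np.uint8(42), 36), (np.uint8(64), 32), (np.uint8(77), 32), (np.ui
[... 1103 characters left out ...]
uint8(87), -7), (np.uint8(63), 3), (np.uint8(46), 13), (np.uint8(67), 15), (np.uint8(74), 14), (np.uint8(81), 12), (np.uint8(96), 3), (np.uint8(98), 4), (np.uint8(98), 1), (np.uint8(93), 2), (np.uint8(96), 3)]
186 [(np.uint8(106), -57), (np.uint8(101), -16), (np.uint8(93), -5), (np.uint8(79), 5), (np.uint8(80), 5), (np.uint8(82), 11), (np.uint8(91), 6), (np.uint8(92), 0), (np.uint8(94), 2), (np.uint8(98), 5), (np.uint8(98), 1), (np.uint8(100), 3)]
187 [(np.uint8(107), -64), (np.uint8(110), -20), (np.uint8(101), -12), (np.uint8(103), -2), (np.uint8(98), -2), (np.uint8(96), 1), (np.uint8(94), 5), (np.uint8(98), 2), (np.uint8(103), 5), (np.uint8(100), 5), (np.uint8(104), 3), (np.uint8(112), 5)]
```

View pics/b7.png

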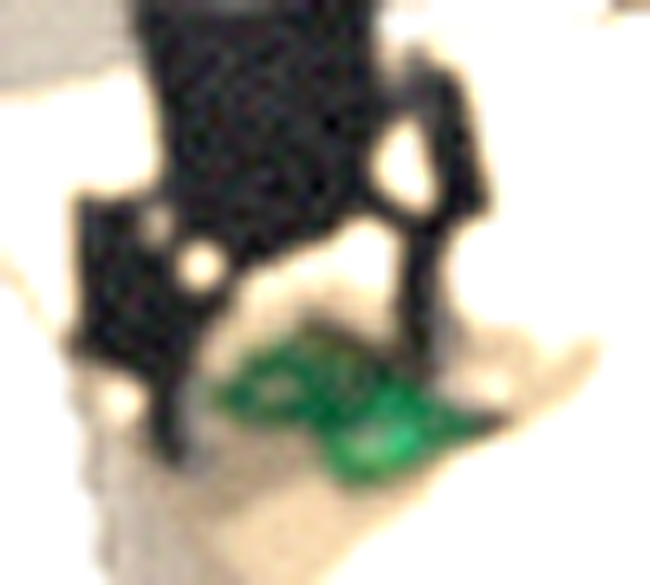

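Call:
arm_command --series '[[[0, 0.003, 0.008, -0.3, 0.6, -0.17, 1], [0, 0, 0, 0, 0, 0, 1]]]'

```text
time: 6.1
tool_pos: [0.3438, 0.2712, -0.0119]
tcp_rot: [0.976, 1.341, -0.976]
wrist_force: [-0.2, -0.2, -0.0]
width: 1.002
```

```bash
python3 -c "
from plan import *
to(.3436,.2709,-.012,17.7)"
```

```text
t 6.1 pos [ 0.3438  0.2712 -0.0119] jaw 17.9 q1 0.61 q6 0.30 q5 0.73 F [-0.2 -0.2 -0. ] w 1.002 tilt 0.0004
 jaw 18 turn [ 0.004 -0.    -0.   ]  (q6-> 0.30/0.29) shift in present axes [ 0.01 -0.03  0.02] ; after the turn [ 0.01 -0.03  0.02]
 jaw 198 turn [-3.138e+00  1.000e-03 -0.000e+00]  (q6-> -2.84/3.44) shift in present axes [ 0.01 -0.03  0.02] ; after the turn [ 0.01  0.03 -0.02]
 jaw -162 turn [-3.138e+00  1.000e-03 -0.000e+00]  (q6-> -2.84/3.44) shift in present axes [ 0.01 -0.03  0.02] ; after the turn [ 0.01  0.03 -0.02]
```

Call:
arm_command --series '[[[0, 0, 0, 0, 0, 0, 0.85], [0, 0, 0, 0, 0, 0, 0.76], [0, 0, 0, 0, 0, 0, 0.74], [0, 0, 0, 0, 0, 0, 0.74]]]' --newtons 40

```text
time: 6.5
tool_pos: [0.3473, 0.2737, -0.0068]
tcp_rot: [0.98, 1.339, -0.971]
wrist_force: [1.0, -0.1, 0.4]
width: 0.744
```

```bash
python3 -c "
from plan import *
to(.3436,.2709,-.012,17.7)"
```

```text
t 6.5 pos [ 0.3473  0.2737 -0.0068] jaw 17.9 q1 0.61 q6 0.30 q5 0.74 F [ 1.  -0.1  0.4] w 0.744 tilt 0.0058
 jaw 18 turn [ 0.003 -0.002 -0.005]  (q6-> 0.30/0.29) shift in present axes [ 0.52 -0.44  0.15] ; after the turn [ 0.52 -0.44  0.15]
 jaw 198 turn [-3.138e+00  9.000e-03 -3.000e-03]  (q6-> -2.84/3.44) shift in present axes [ 0.52 -0.44  0.15] ; after the turn [ 0.52  0.44 -0.15]
 jaw -162 turn [-3.138e+00  9.000e-03 -3.000e-03]  (q6-> -2.84/3.44) shift in present axes [ 0.52 -0.44  0.15] ; after the turn [ 0.52  0.44 -0.15]
```

```bash
cat > jaws.py <<'E'
from plan import *
p,d=bot.read_camera("scene"); np.savez("jaws.npz",p=p,d=d)
s=bot.read_state(); P=np.array(s["tool_pos"]); M=R.from_rotvec(s["tcp_rot"]).as_matrix()
K,T=cam("scene"); v,u=np.mgrid[0:400,0:640]
X=np.stack([(u-K[0,2])/K[0,0]*d,(v-K[1,2])/K[1,1]*d,d],-1)@T[:3,:3].T+T[:3,3]
r=(X-P)@M
m=(abs(r[...,1])<.08)&(abs(r[...,2])<.03)&(d>0)
print("w",s["width"]*85,P.round(4))
for h in range(12,60,6):
    o=[]
    for sg in (1,-1):
        k=m&(r[...,1]*sg>.01)&(X[...,2]*1000>h)&(X[...,2]*1000<=h+6)&(X[...,2]>.012)
        if k.sum()>2: o.append((int(k.sum()),np.percentile(r[k][:,1]*1000,[3,50,97]).round(1).tolist(),round(float(np.median(r[k][:,2])*1000),1)))
    print(h,o)
E
python3 jaws.py
```

```text
w 62.84964922252022 [ 0.3472  0.2735 -0.007 ]
12 [(15, [21.3, 26.6, 40.1], 5.3), (4, [-40.1, -38.0, -36.1], 6.8)]
18 [(6, [36.3, 37.2, 46.2], 3.4), (9, [-43.4, -37.6, -30.5], 6.1)]
24 [(8, [32.9, 36.2, 46.6], 5.9), (5, [-40.1, -34.3, -30.2], 8.8)]
30 [(6, [32.7, 37.6, 45.7], 8.8), (7, [-42.9, -40.0, -31.7], 4.3)]
36 [(10, [33.4, 36.1, 48.1], 6.8), (5, [-38.2, -35.2, -27.1], 8.7)]
42 [(6, [32.8, 40.6, 54.3], 7.7), (5, [-45.3, -42.5, -38.9], 9.9)]
48 [(9, [36.5, 41.9, 62.3], 8.9), (13, [-59.2, -38.2, -31.7], 9.8)]
54 [(13, [32.1, 50.1, 62.3], 9.3), (18, [-60.7, -42.2, -26.8], -0.4)]
```

Run:
```python
from plan import *
p=np.load("jaws.npz")["p"]; x0,y0=232,160
c=np.clip(p[y0:y0+35,x0:x0+40].astype(float)*1.8,0,255).astype(np.uint8)
c=cv2.resize(c,None,fx=16,fy=16,interpolation=cv2.INTER_NEAREST)
s=bot.read_state(); P=np.array(s["tool_pos"]); M=R.from_rotvec(s["tcp_rot"]).as_matrix()
for sg in (1,-1):
  for yy in (.0315,.043):
    for z,col in ((0,(0,0,255)),(.009,(255,0,255))):
        q=P+M[:,1]*sg*yy+M[:,2]*.011; q[2]=z
        u=(proj("scene",q)[0]-[x0,y0]+.5)*16; cv2.circle(c,(int(u[0]),int(u[1])),4,col,2)
cv2.imwrite("pics/b8.png",c)
```

```text
(no output)
```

View pics/b8.png

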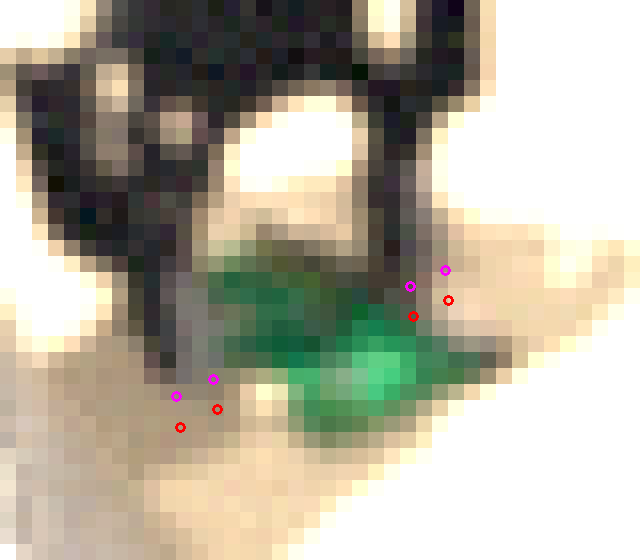

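Call:
arm_command --series '[[[0, -0.002, -0.005, -1.3, -0.44, 0.15, 0.79], [0, 0, 0, 0, 0, 0, 0.79], [0, 0, 0, 0, 0, 0, 0.79], [0, 0, 0, 0, 0, 0, 0.79]]]'

```text
time: 6.95
tool_pos: [0.3427, 0.2702, 0.0049]
tcp_rot: [0.975, 1.341, -0.977]
wrist_force: [0.6, 0.8, -0.4]
width: 0.79
```

```bash
python3 -c "
from plan import *
to(.3436,.2709,-.0104,17.7)"
```

```text
t 7.0 pos [0.3427 0.2702 0.0049] jaw 17.9 q1 0.61 q6 0.30 q5 0.77 F [ 0.6  0.8 -0.4] w 0.790 tilt 0.0011
 jaw 18 turn [0.003 0.001 0.001]  (q6-> 0.30/0.30) shift in present axes [ 1.53  0.11 -0.04] ; after the turn [ 1.53  0.11 -0.04]
 jaw 198 turn [-3.138e+00 -1.000e-03  1.000e-03]  (q6-> -2.84/3.44) shift in present axes [ 1.53  0.11 -0.04] ; after the turn [ 1.53 -0.11  0.04]
 jaw -162 turn [-3.138e+00 -1.000e-03  1.000e-03]  (q6-> -2.84/3.44) shift in present axes [ 1.53  0.11 -0.04] ; after the turn [ 1.53 -0.11  0.04]
```

Call:
arm_command --series '[[[0, 0, 0, 0.6, 0.06, 0, 0.79], [0, 0, 0, 0.6, 0, 0, 0.79], [0, 0, 0, 0.33, 0, 0, 0.79], [0, 0, 0, 0, 0, 0, 0.79]]]'

```text
time: 7.35
tool_pos: [0.3437, 0.2706, -0.0091]
tcp_rot: [0.973, 1.342, -0.979]
wrist_force: [-0.4, 0.3, 0.1]
width: 0.792
```

```bash
python3 -c "
from plan import *
to(.3436,.2709,-.0104,17.7)"
```

```text
t 7.3 pos [ 0.3437  0.2706 -0.0091] jaw 17.9 q1 0.61 q6 0.30 q5 0.74 F [-0.4  0.3  0.1] w 0.792 tilt 0.0041
 jaw 18 turn [0.003 0.002 0.004]  (q6-> 0.30/0.29) shift in present axes [ 0.13  0.   -0.03] ; after the turn [ 0.13  0.   -0.03]
 jaw 198 turn [-3.138e+00 -6.000e-03  3.000e-03]  (q6-> -2.84/3.44) shift in present axes [ 0.13  0.   -0.03] ; after the turn [ 0.13 -0.    0.03]
 jaw -162 turn [-3.138e+00 -6.000e-03  3.000e-03]  (q6-> -2.84/3.44) shift in present axes [ 0.13  0.   -0.03] ; after the turn [ 0.13 -0.    0.03]
```

Call:
arm_command --series '[[[0, 0, 0, 0.25, 0, 0, 0.79], [0, 0, 0, 0, 0, 0, 0.79]]]'

```text
time: 7.55
tool_pos: [0.3441, 0.2708, -0.0089]
tcp_rot: [0.971, 1.342, -0.981]
wrist_force: [0.3, 1.2, -0.6]
width: 0.791
```

```bash
python3 -c "
from plan import *
to(.3436,.2709,-.0104,17.7)"
```

```text
t 7.5 pos [ 0.3441  0.2708 -0.0089] jaw 17.9 q1 0.61 q6 0.30 q5 0.75 F [ 0.3  1.2 -0.6] w 0.791 tilt 0.0061
 jaw 18 turn [0.004 0.002 0.006]  (q6-> 0.30/0.30) shift in present axes [ 0.15 -0.04 -0.02] ; after the turn [ 0.15 -0.04 -0.02]
 jaw 198 turn [-3.138 -0.009  0.004]  (q6-> -2.84/3.44) shift in present axes [ 0.15 -0.04 -0.02] ; after the turn [0.15 0.04 0.02]
 jaw -162 turn [-3.138 -0.009  0.004]  (q6-> -2.84/3.44) shift in present axes [ 0.15 -0.04 -0.02] ; after the turn [0.15 0.04 0.02]
```

Call:
arm_command --series '[[[0, 0.002, 0.006, -0.5, -0.04, 0, 0.79], [0, 0, 0, 0, 0, 0, 0.72], [0, 0, 0, 0, 0, 0, 0.68], [0, 0, 0, 0, 0, 0, 0.64], [0, 0, 0, 0, 0, 0, 0.6], [0, 0, 0, 0, 0, 0, 0.6]]]'

```text
time: 8.15
tool_pos: [0.3436, 0.2706, -0.0042]
tcp_rot: [0.975, 1.341, -0.977]
wrist_force: [-0.8, 0.2, 4.0]
width: 0.653
```

```bash
python3 -c "
from plan import *
to(.3436,.2709,-.0104,17.7)"; python3 look.py b9 scene 232 160 272 195 16
```

```text
t 8.2 pos [ 0.3436  0.2706 -0.0042] jaw 17.9 q1 0.61 q6 0.30 q5 0.75 F [-0.8  0.2  4. ] w 0.653 tilt 0.0008
 jaw 18 turn [0.004 0.001 0.   ]  (q6-> 0.30/0.29) shift in present axes [ 0.62  0.01 -0.03] ; after the turn [ 0.62  0.01 -0.03]
 jaw 198 turn [-3.138e+00 -1.000e-03  1.000e-03]  (q6-> -2.84/3.44) shift in present axes [ 0.62  0.01 -0.03] ; after the turn [ 0.62 -0.01  0.03]
 jaw -162 turn [-3.138e+00 -1.000e-03  1.000e-03]  (q6-> -2.84/3.44) shift in present axes [ 0.62  0.01 -0.03] ; after the turn [ 0.62 -0.01  0.03]
```

View pics/b9.png

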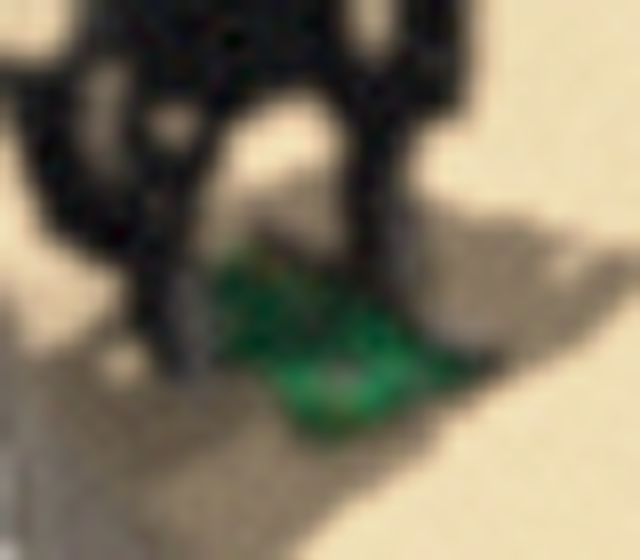

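Call:
arm_command --series '[[[0, 0, 0, -0.5, 0, 0, 0.55], [0, 0, 0, -1, 0, 0, 0.55], [0.1, 0, 0, -2, 0, 0, 0.55], [0.15, 0, 0, -2, 0, 0, 0.55], [0.15, 0, 0, -2, 0, 0, 0.55], [0.06, 0, 0, 0, 0, 0, 0.55], [0, 0, 0, 0, 0, 0, 0.55]]]' --newtons 45

```text
time: 8.9
tool_pos: [0.3416, 0.2692, 0.0741]
tcp_rot: [1.321, 1.13, -1.329]
wrist_force: [-0.2, 0.3, -0.4]
width: 0.647
```

```bash
python3 -c "
from plan import *
to(.6587,-.1435,.07,-8.5)"; python3 look.py b10 scene 200 110 300 210 6
```

```text
t 8.9 pos [0.3416 0.2692 0.0741] jaw -9.1 q1 0.61 q6 0.77 q5 0.94 F [-0.2  0.3 -0.4] w 0.647 tilt 0.0048
 jaw -8 turn [-0.01   0.004  0.003]  (q6-> 0.76/0.78) shift in present axes [ 0.42 37.83 35.75] ; after the turn [ 0.41 37.47 36.13]
 jaw 172 turn [ 3.132  0.005 -0.006]  (q6-> 3.90/-2.36) shift in present axes [ 0.42 37.83 35.75] ; after the turn [  0.41 -37.47 -36.13]
 jaw -188 turn [ 3.132  0.005 -0.006]  (q6-> 3.90/-2.36) shift in present axes [ 0.42 37.83 35.75] ; after the turn [  0.41 -37.47 -36.13]
```

View pics/b10.png

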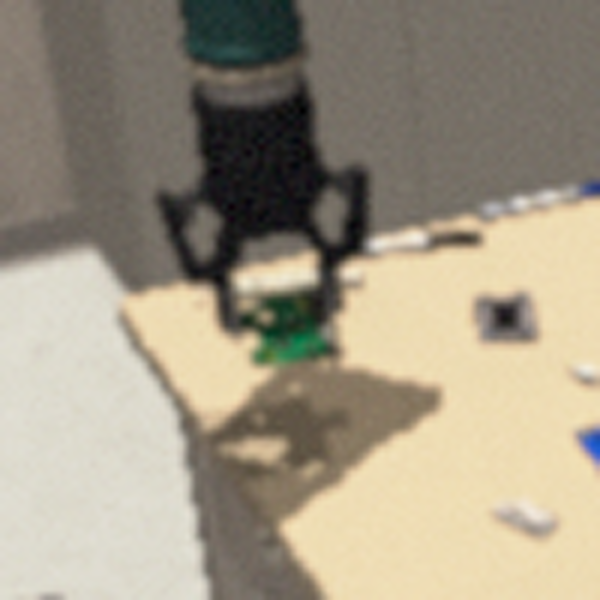

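Call:
arm_command --series '[[[-0.01, 0.004, 0.003, 0, 2, 2, 0.55], [0, 0, 0, 0, 3.3, 3.2, 0.55], [0, 0, 0, 0, 3.4, 3.3, 0.55], [0, 0, 0, 0, 3.4, 3.3, 0.55], [0, 0, 0, 0, 3.4, 3.3, 0.55], [0, 0, 0, 0, 3.4, 3.3, 0.55], [0, 0, 0, 0, 3.4, 3.3, 0.55], [0, 0, 0, 0, 3.4, 3.3, 0.55], [0, 0, 0, 0, 3.4, 3.3, 0.55], [0, 0, 0, 0, 3.4, 3.3, 0.55]]]'

```text
time: 9.95
tool_pos: [0.6243, -0.0969, 0.0689]
tcp_rot: [1.295, 1.159, -1.3]
wrist_force: [0.1, -0.3, -0.9]
width: 0.647
```

```bash
python3 -c "
from plan import *
to(.6587,-.1435,.07,-8.5)"
```

```text
t 9.9 pos [ 0.6243 -0.0969  0.0689] jaw -6.8 q1 -0.19 q6 -0.08 q5 0.99 F [ 0.1 -0.3 -0.9] w 0.647 tilt 0.0086
 jaw -8 turn [ 0.03  -0.003  0.008]  (q6-> -0.05/-0.11) shift in present axes [-0.16  3.97  4.22] ; after the turn [-0.11  4.09  4.1 ]
 jaw 172 turn [-3.112 -0.013 -0.005]  (q6-> -3.19/3.03) shift in present axes [-0.16  3.97  4.22] ; after the turn [-0.11 -4.09 -4.1 ]
 jaw -188 turn [-3.112 -0.013 -0.005]  (q6-> -3.19/3.03) shift in present axes [-0.16  3.97  4.22] ; after the turn [-0.11 -4.09 -4.1 ]
```

Call:
arm_command --series '[[[0.03, -0.003, 0.008, 0, 2.3, 2.4, 0.55], [0, 0, 0, 0, 1.3, 1.3, 0.55], [0, 0, 0, 0, 0, 0, 0.55]]]'

```text
time: 10.25
tool_pos: [0.659, -0.1464, 0.0664]
tcp_rot: [1.318, 1.133, -1.32]
wrist_force: [0.3, 0.0, -0.9]
width: 0.643
```

```bash
python3 -c "
from plan import *
to(.6587,-.1435,.03,-8.5)"
```

```text
t 10.2 pos [ 0.659  -0.1464  0.0664] jaw -8.6 q1 -0.25 q6 -0.10 q5 1.00 F [ 0.3  0.  -0.9] w 0.643 tilt 0.0014
 jaw -8 turn [-0.002  0.001 -0.   ]  (q6-> -0.11/-0.10) shift in present axes [ 3.64 -0.07 -0.29] ; after the turn [ 3.64 -0.07 -0.29]
 jaw 172 turn [ 3.139e+00 -1.000e-03 -2.000e-03]  (q6-> 3.04/-3.24) shift in present axes [ 3.64 -0.07 -0.29] ; after the turn [3.64 0.07 0.29]
 jaw -188 turn [ 3.139e+00 -1.000e-03 -2.000e-03]  (q6-> 3.04/-3.24) shift in present axes [ 3.64 -0.07 -0.29] ; after the turn [3.64 0.07 0.29]
```

Call:
arm_command --series '[[[0, 0, 0, 1.5, -0.07, -0.29, 0.55], [0, 0, 0, 1.5, 0, 0, 0.55], [0, 0, 0, 1.5, 0, 0, 0.55], [0, 0, 0, 0.8, 0, 0, 0.55], [0, 0, 0, 0, 0, 0, 0.55]]]'

```text
time: 10.75
tool_pos: [0.653, -0.1388, 0.0048]
tcp_rot: [1.313, 1.144, -1.322]
wrist_force: [0.7, -0.6, 0.0]
width: 0.649
```

```bash
python3 -c "
from plan import *
to(.6587,-.1435,.001,-8.5)"; python3 look.py b11 scene 330 160 420 235 8;python3 look.py b11t top 300 130 400 205 8
```

```text
t 10.8 pos [ 0.653  -0.1388  0.0048] jaw -8.4 q1 -0.25 q6 -0.10 q5 0.91 F [ 0.7 -0.6  0. ] w 0.649 tilt 0.0091
 jaw -8 turn [ 0.002 -0.001  0.009]  (q6-> -0.10/-0.10) shift in present axes [0.38 0.64 0.38] ; after the turn [0.38 0.63 0.38]
 jaw 172 turn [-3.139e+00 -1.400e-02 -1.000e-03]  (q6-> -3.24/3.04) shift in present axes [0.38 0.64 0.38] ; after the turn [ 0.38 -0.63 -0.38]
 jaw -188 turn [-3.139e+00 -1.400e-02 -1.000e-03]  (q6-> -3.24/3.04) shift in present axes [0.38 0.64 0.38] ; after the turn [ 0.38 -0.63 -0.38]
```

View pics/b11.png

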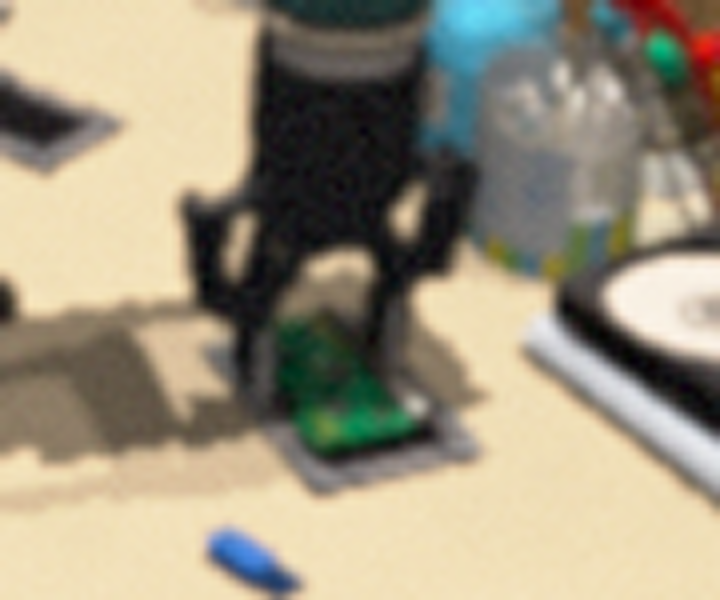

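View pics/b11t.png

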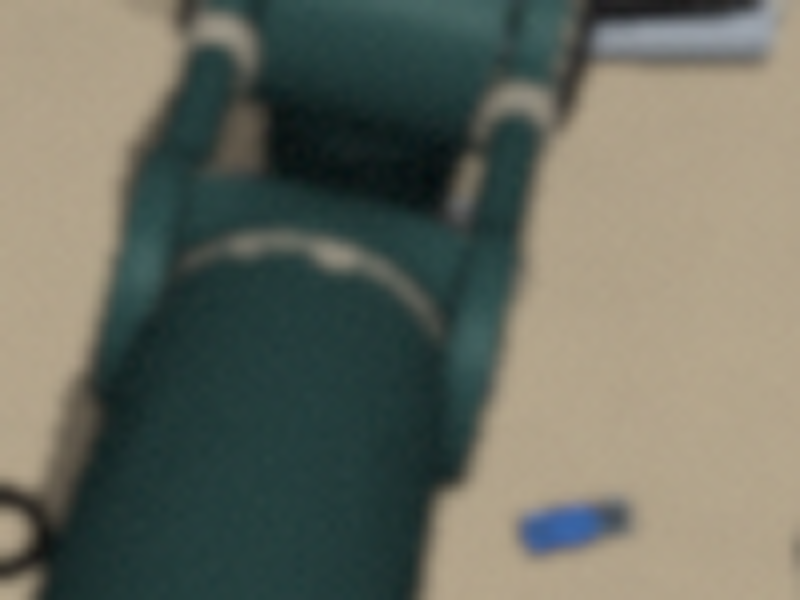

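Call:
arm_command --series '[[[0, 0, 0.009, -0.4, 0.6, 0.36, 0.55], [0, 0, 0, 0, 0, 0, 0.55], [0, 0, 0, 0, 0, 0, 0.55]]]'

```text
time: 11.15
tool_pos: [0.662, -0.1442, 0.0131]
tcp_rot: [1.318, 1.131, -1.311]
wrist_force: [-0.5, 0.4, -0.8]
width: 0.645
```

```bash
python3 -c "
from plan import *
to(.6587,-.1435,.0005,-8.5)"
```

```text
t 11.2 pos [ 0.662  -0.1442  0.0131] jaw -8.3 q1 -0.25 q6 -0.11 q5 0.91 F [-0.5  0.4 -0.8] w 0.645 tilt 0.0070
 jaw -8 turn [ 0.003  0.    -0.007]  (q6-> -0.10/-0.11) shift in present axes [ 1.26 -0.34 -0.03] ; after the turn [ 1.26 -0.33 -0.02]
 jaw 172 turn [-3.139  0.011  0.   ]  (q6-> -3.25/3.03) shift in present axes [ 1.26 -0.34 -0.03] ; after the turn [1.26 0.33 0.02]
 jaw -188 turn [-3.139  0.011  0.   ]  (q6-> -3.25/3.03) shift in present axes [ 1.26 -0.34 -0.03] ; after the turn [1.26 0.33 0.02]
```

Call:
arm_command --series '[[[0, 0, -0.005, 0.2, -0.22, 0, 0.55], [0, 0, 0, 0.3, 0, 0, 0.55], [0, 0, 0, 0.2, 0, 0, 0.55], [0, 0, 0, 0, 0, 0, 0.55]]]'

```text
time: 11.55
tool_pos: [0.6609, -0.1445, 0.0073]
tcp_rot: [1.317, 1.132, -1.313]
wrist_force: [0.5, -0.4, -1.1]
width: 0.643
```

```bash
python3 -c "
from plan import *
to(.6587,-.1435,.0005,-8.5)"
```

```text
t 11.6 pos [ 0.6609 -0.1445  0.0073] jaw -8.4 q1 -0.25 q6 -0.11 q5 0.90 F [ 0.5 -0.4 -1.1] w 0.643 tilt 0.0047
 jaw -8 turn [ 0.002  0.001 -0.005]  (q6-> -0.10/-0.11) shift in present axes [ 0.68 -0.24 -0.07] ; after the turn [ 0.68 -0.23 -0.07]
 jaw 172 turn [-3.139e+00  7.000e-03  1.000e-03]  (q6-> -3.25/3.03) shift in present axes [ 0.68 -0.24 -0.07] ; after the turn [0.68 0.23 0.07]
 jaw -188 turn [-3.139e+00  7.000e-03  1.000e-03]  (q6-> -3.25/3.03) shift in present axes [ 0.68 -0.24 -0.07] ; after the turn [0.68 0.23 0.07]
```

Call:
arm_command --series '[[[0, 0, -0.005, 0.2, -0.2, -0.07, 0.55], [0, 0, 0, 0.2, 0, 0, 0.55], [0, 0, 0, 0.15, 0, 0, 0.55], [0, 0, 0, 0, 0, 0, 0.55]]]'

```text
time: 11.95
tool_pos: [0.6584, -0.1433, 0.0007]
tcp_rot: [1.315, 1.138, -1.317]
wrist_force: [-0.7, 0.4, -0.9]
width: 0.643
```

```bash
python3 -c "
from plan import *
to(.6587,-.1435,.0005,-8.5)"
```

```text
t 11.9 pos [ 0.6584 -0.1433  0.0007] jaw -8.4 q1 -0.25 q6 -0.10 q5 0.89 F [-0.7  0.4 -0.9] w 0.643 tilt 0.0019
 jaw -8 turn [0.002 0.    0.002]  (q6-> -0.10/-0.11) shift in present axes [0.02 0.03 0.02] ; after the turn [0.02 0.03 0.02]
 jaw 172 turn [-3.139e+00 -3.000e-03  1.000e-03]  (q6-> -3.24/3.03) shift in present axes [0.02 0.03 0.02] ; after the turn [ 0.02 -0.03 -0.02]
 jaw -188 turn [-3.139e+00 -3.000e-03  1.000e-03]  (q6-> -3.24/3.03) shift in present axes [0.02 0.03 0.02] ; after the turn [ 0.02 -0.03 -0.02]
```

Call:
arm_command --series '[[[0, 0, 0, 0, 0, 0, 0.7], [0, 0, 0, 0, 0, 0, 0.76], [0, 0, 0, 0, 0, 0, 0.82], [0, 0, 0, -0.5, 0, 0, 0.82], [0, 0, 0, -2, 0, 0, 0.82], [0, 0, 0, -3, 0, 0, 0.9], [0, 0, 0, -3, 0, 0, 1]]]'

```text
time: 12.65
tool_pos: [0.6543, -0.1422, 0.083]
tcp_rot: [1.311, 1.147, -1.325]
wrist_force: [0.8, 0.0, -0.4]
width: 0.994
```

```bash
python3 -c "
from plan import *
to(.45,-.1207,.1,-10)"; python3 look.py b12 scene 330 160 420 235 8
```

```text
t 12.7 pos [ 0.6543 -0.1422  0.083 ] jaw -8.4 q1 -0.25 q6 -0.10 q5 1.04 F [ 0.8  0.  -0.4] w 0.994 tilt 0.0129
 jaw -10 turn [ 0.029 -0.001  0.013]  (q6-> -0.08/-0.13) shift in present axes [ -1.44 -20.55   0.84] ; after the turn [ -1.7  -20.5    1.43]
 jaw 170 turn [-3.113e+00 -2.000e-02 -1.000e-03]  (q6-> -3.22/3.01) shift in present axes [ -1.44 -20.55   0.84] ; after the turn [-1.7  20.5  -1.43]
 jaw -190 turn [-3.113e+00 -2.000e-02 -1.000e-03]  (q6-> -3.22/3.01) shift in present axes [ -1.44 -20.55   0.84] ; after the turn [-1.7  20.5  -1.43]
```

View pics/b12.png

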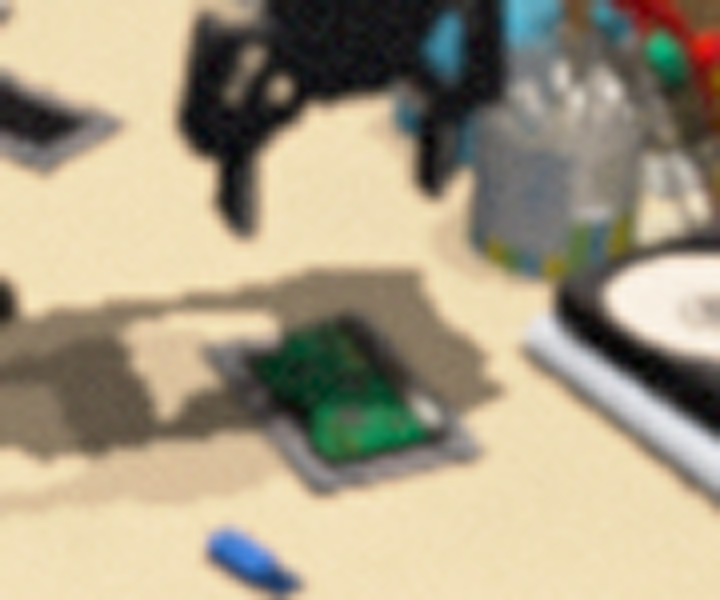

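Call:
arm_command --series '[[[0.029, 0, 0.013, 0, -2.5, 0.2, 0.7], [0, 0, 0, 0.5, -4, 0.3, 0.7], [0, 0, 0, 0.5, -4, 0.3, 0.7], [0, 0, 0, 0.5, -4, 0.3, 0.7], [0, 0, 0, 0.5, -3, 0.2, 0.7], [0, 0, 0, 0, -1, 0, 0.7], [0, 0, 0, 0, 0, 0, 0.7]]]'

```text
time: 13.4
tool_pos: [0.4752, -0.1255, 0.0741]
tcp_rot: [1.347, 1.096, -1.318]
wrist_force: [0.4, 0.1, -0.1]
width: 0.698
```

```bash
python3 -c "
from plan import *
to(.451,-.121,.03,-10.2)"
```

```text
t 13.4 pos [ 0.4752 -0.1255  0.0741] jaw -10.1 q1 -0.31 q6 -0.14 q5 0.90 F [ 0.4  0.1 -0.1] w 0.698 tilt 0.0288
 jaw -10 turn [ 0.002  0.002 -0.029]  (q6-> -0.13/-0.14) shift in present axes [ 4.33 -2.59 -0.02] ; after the turn [ 4.41 -2.47 -0.01]
 jaw 170 turn [-3.139e+00  4.500e-02  3.000e-03]  (q6-> -3.28/3.00) shift in present axes [ 4.33 -2.59 -0.02] ; after the turn [4.41 2.47 0.01]
 jaw -190 turn [-3.139e+00  4.500e-02  3.000e-03]  (q6-> -3.28/3.00) shift in present axes [ 4.33 -2.59 -0.02] ; after the turn [4.41 2.47 0.01]
```

Take a fresh top view of the adapter too (arm may occlude it); first finish the approach.

Call:
arm_command --series '[[[0, 0, -0.029, 0.6, -1.2, 0, 0.7], [0, 0, 0, 1.2, -0.8, 0, 0.7], [0, 0, 0, 1.2, -0.3, 0, 0.7], [0, 0, 0, 0.7, 0, 0, 0.7], [0, 0, 0, 0, 0, 0, 0.7], [0, 0, 0, 0, 0, 0, 0.7]]]'

```text
time: 14.0
tool_pos: [0.457, -0.1225, 0.0347]
tcp_rot: [1.336, 1.118, -1.337]
wrist_force: [-0.3, 0.7, -0.2]
width: 0.698
```

```bash
python3 -c "
from plan import *
to(.451,-.121,.0013,-10.2)"; python3 look.py a1 scene 280 180 350 245 9
```

```text
t 14.0 pos [ 0.457  -0.1225  0.0347] jaw -10.0 q1 -0.31 q6 -0.14 q5 0.84 F [-0.3  0.7 -0.2] w 0.698 tilt 0.0032
 jaw -10 turn [ 0.003  0.002 -0.002]  (q6-> -0.13/-0.14) shift in present axes [ 3.34 -0.63 -0.05] ; after the turn [ 3.34 -0.62 -0.04]
 jaw 170 turn [-3.139  0.004  0.004]  (q6-> -3.27/3.00) shift in present axes [ 3.34 -0.63 -0.05] ; after the turn [3.34 0.62 0.04]
 jaw -190 turn [-3.139  0.004  0.004]  (q6-> -3.27/3.00) shift in present axes [ 3.34 -0.63 -0.05] ; after the turn [3.34 0.62 0.04]
```

View pics/a1.png

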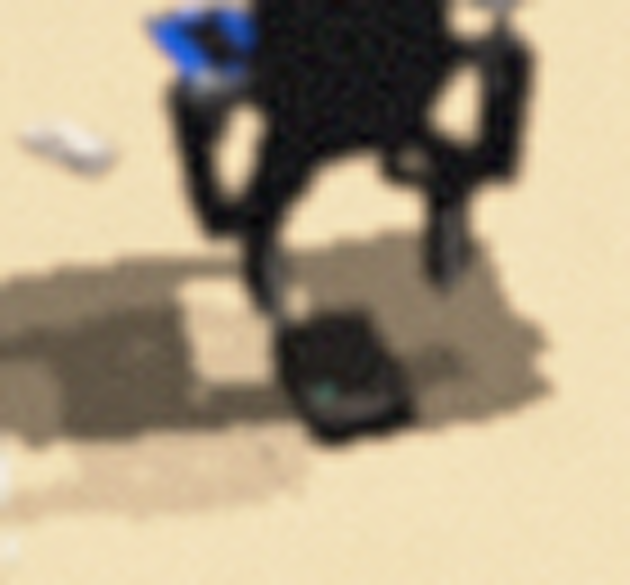

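Call:
arm_command --series '[[[0, 0, -0.002, 0, -0.5, -0.04, 0.7], [0, 0, 0, 0.6, 0, 0, 0.7], [0, 0, 0, 0.8, 0, 0, 0.7], [0, 0, 0, 0.6, 0, 0, 0.7], [0, 0, 0, 0.3, 0, 0, 0.7], [0, 0, 0, 0, 0, 0, 0.7]]]'

```text
time: 14.65
tool_pos: [0.4528, -0.1215, 0.0106]
tcp_rot: [1.336, 1.118, -1.337]
wrist_force: [-1.0, 0.6, 0.5]
width: 0.702
```

```bash
python3 -c "
from plan import *
to(.451,-.121,.0013,-10.2)"
```

```text
t 14.7 pos [ 0.4528 -0.1215  0.0106] jaw -10.0 q1 -0.31 q6 -0.14 q5 0.79 F [-1.   0.6  0.5] w 0.702 tilt 0.0034
 jaw -10 turn [ 0.003  0.003 -0.002]  (q6-> -0.13/-0.14) shift in present axes [ 0.93 -0.19 -0.02] ; after the turn [ 0.93 -0.19 -0.01]
 jaw 170 turn [-3.139  0.004  0.004]  (q6-> -3.27/3.00) shift in present axes [ 0.93 -0.19 -0.02] ; after the turn [0.93 0.19 0.01]
 jaw -190 turn [-3.139  0.004  0.004]  (q6-> -3.27/3.00) shift in present axes [ 0.93 -0.19 -0.02] ; after the turn [0.93 0.19 0.01]
```

Call:
arm_command --series '[[[0, 0, 0, 0.4, -0.15, 0, 0.7], [0, 0, 0, 0.4, 0, 0, 0.7], [0, 0, 0, 0.1, 0, 0, 0.65], [0, 0, 0, 0, 0, 0, 0.58], [0, 0, 0, 0, 0, 0, 0.52], [0, 0, 0, 0, 0, 0, 0.46], [0, 0, 0, 0, 0, 0, 0.42], [0, 0, 0, 0, 0, 0, 0.42]]]'

```text
time: 15.45
tool_pos: [0.4521, -0.1215, 0.0015]
tcp_rot: [1.336, 1.116, -1.336]
wrist_force: [-0.3, 0.6, -0.1]
width: 0.475
```

```bash
python3 -c "
from plan import *
to(.451,-.121,.0013,-10.2)"; python3 look.py a2 scene 280 180 350 245 9
```

```text
t 15.4 pos [ 0.4521 -0.1215  0.0015] jaw -10.0 q1 -0.31 q6 -0.14 q5 0.77 F [-0.3  0.6 -0.1] w 0.475 tilt 0.0046
 jaw -10 turn [ 0.003  0.003 -0.004]  (q6-> -0.13/-0.14) shift in present axes [ 0.02 -0.12 -0.03] ; after the turn [ 0.02 -0.12 -0.03]
 jaw 170 turn [-3.139  0.006  0.004]  (q6-> -3.28/3.00) shift in present axes [ 0.02 -0.12 -0.03] ; after the turn [0.02 0.12 0.03]
 jaw -190 turn [-3.139  0.006  0.004]  (q6-> -3.28/3.00) shift in present axes [ 0.02 -0.12 -0.03] ; after the turn [0.02 0.12 0.03]
```

View pics/a2.png

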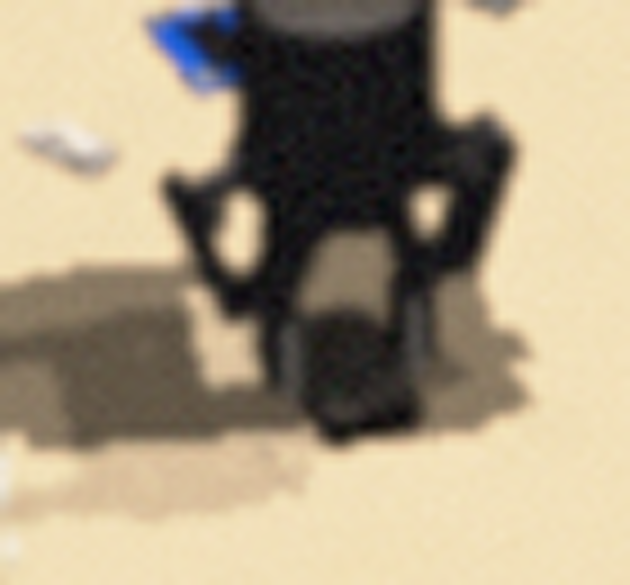

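Call:
arm_command --series '[[[0, 0, 0, -0.5, 0, 0, 0.38], [0, 0, 0, -1, 0, 0, 0.38], [-0.1, 0, 0, -2, 0, 0, 0.38], [-0.15, 0, 0, -2, 0, 0, 0.38], [-0.15, 0, 0, -1.5, 0, 0, 0.38], [-0.11, 0, 0, 0, 0, 0, 0.38], [0, 0, 0, 0, 0, 0, 0.38]]]'

```text
time: 16.2
tool_pos: [0.452, -0.1212, 0.078]
tcp_rot: [0.949, 1.348, -0.95]
wrist_force: [-0.8, 0.0, -0.8]
width: 0.478
```

```bash
python3 -c "
from plan import *
to(.6628,.1474,.065,18.8)"; python3 look.py a3 scene 270 150 350 230 7;python3 look.py a3t top 290 125 410 215 6
```

```text
t 16.2 pos [ 0.452  -0.1212  0.078 ] jaw 19.9 q1 -0.31 q6 -0.66 q5 0.93 F [-0.8  0.  -0.8] w 0.478 tilt 0.0058
 jaw 19 turn [ 0.019  0.005 -0.003]  (q6-> -0.64/-0.68) shift in present axes [  1.29  28.96 -18.1 ] ; after the turn [  1.3   28.62 -18.64]
 jaw 199 turn [-3.123  0.005  0.008]  (q6-> -3.78/2.46) shift in present axes [  1.29  28.96 -18.1 ] ; after the turn [  1.3  -28.62  18.64]
 jaw -161 turn [-3.123  0.005  0.008]  (q6-> -3.78/2.46) shift in present axes [  1.29  28.96 -18.1 ] ; after the turn [  1.3  -28.62  18.64]
```

View pics/a3.png

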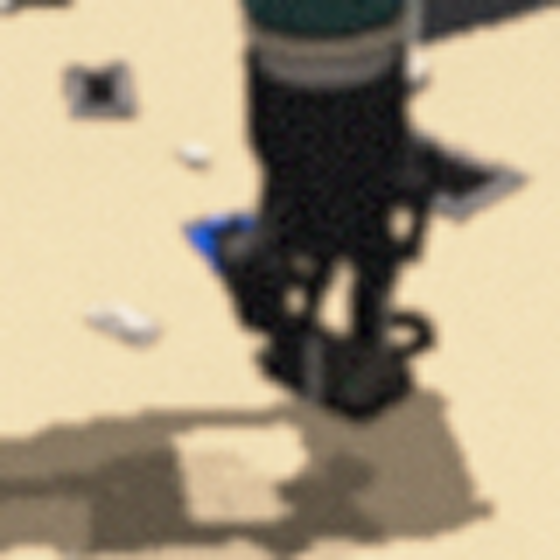

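View pics/a3t.png

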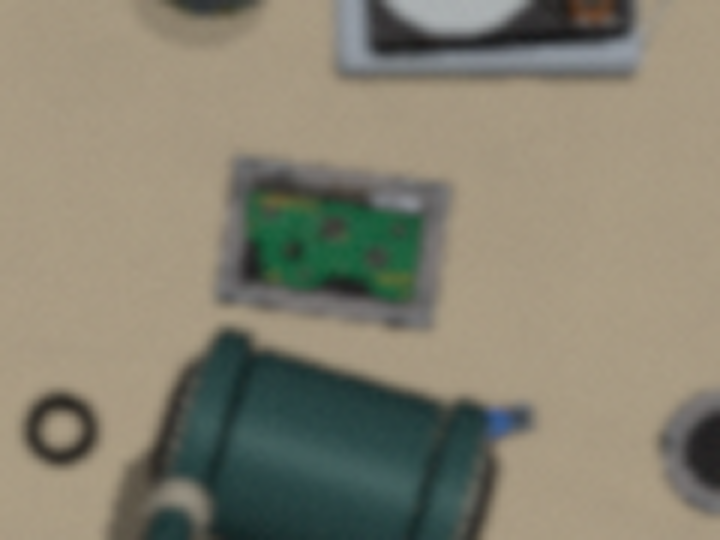

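Call:
arm_command --series '[[[0.019, 0.005, -0.003, 0.1, 2, -1.3, 0.38], [0, 0, 0, 0.1, 3.6, -2.4, 0.38], [0, 0, 0, 0.1, 3.8, -2.5, 0.38], [0, 0, 0, 0.1, 3.8, -2.5, 0.38], [0, 0, 0, 0.1, 3.8, -2.5, 0.38], [0, 0, 0, 0.1, 3.8, -2.5, 0.38], [0, 0, 0, 0.1, 3.6, -2.4, 0.38], [0, 0, 0, 0, 2, -1.3, 0.38], [0, 0, 0, 0, 0.5, -0.3, 0.38], [0, 0, 0, 0, 0, 0, 0.38]]]'

```text
time: 17.3
tool_pos: [0.656, 0.14, 0.0637]
tcp_rot: [0.983, 1.343, -0.995]
wrist_force: [0.3, -0.9, -0.4]
width: 0.478
```

```bash
python3 -c "
from plan import *
to(.6628,.1474,.006,18.8)"
```

```text
t 17.3 pos [0.656  0.14   0.0637] jaw 17.0 q1 0.17 q6 -0.12 q5 1.00 F [ 0.3 -0.9 -0.4] w 0.478 tilt 0.0101
 jaw 19 turn [-0.031 -0.002  0.01 ]  (q6-> -0.16/-0.09) shift in present axes [ 5.76  0.93 -0.5 ] ; after the turn [ 5.77  0.88 -0.48]
 jaw 199 turn [3.11e+00 1.50e-02 3.00e-03]  (q6-> 2.99/-3.23) shift in present axes [ 5.76  0.93 -0.5 ] ; after the turn [ 5.77 -0.88  0.48]
 jaw -161 turn [3.11e+00 1.50e-02 3.00e-03]  (q6-> 2.99/-3.23) shift in present axes [ 5.76  0.93 -0.5 ] ; after the turn [ 5.77 -0.88  0.48]
```

Call:
arm_command --series '[[[-0.031, -0.002, 0.01, 0.5, 0.7, -0.4, 0.38], [0, 0, 0, 1.2, 0.1, 0, 0.38], [0, 0, 0, 1.2, 0, 0, 0.38], [0, 0, 0, 0.8, 0, 0, 0.38], [0, 0, 0, 0.4, 0, 0, 0.38], [0, 0, 0, 0, 0, 0, 0.38]]]'

```text
time: 17.9
tool_pos: [0.6577, 0.1413, 0.0165]
tcp_rot: [0.963, 1.349, -0.972]
wrist_force: [-0.2, -0.4, 0.6]
width: 0.478
```

```bash
python3 -c "
from plan import *
to(.6628,.1474,.006,18.8)"
```

```text
t 17.9 pos [0.6577 0.1413 0.0165] jaw 18.6 q1 0.18 q6 -0.15 q5 0.92 F [-0.2 -0.4  0.6] w 0.478 tilt 0.0067
 jaw 19 turn [-0.004  0.     0.007]  (q6-> -0.15/-0.14) shift in present axes [ 1.04  0.68 -0.41] ; after the turn [ 1.05  0.68 -0.41]
 jaw 199 turn [ 3.138  0.011 -0.   ]  (q6-> 2.99/-3.29) shift in present axes [ 1.04  0.68 -0.41] ; after the turn [ 1.05 -0.68  0.41]
 jaw -161 turn [ 3.138  0.011 -0.   ]  (q6-> 2.99/-3.29) shift in present axes [ 1.04  0.68 -0.41] ; after the turn [ 1.05 -0.68  0.41]
```

Call:
arm_command --series '[[[0, 0, 0.007, 0, 0.6, -0.36, 0.38], [0, 0, 0, 0, 0, 0, 0.38], [0, 0, 0, 0.2, 0, 0, 0.38], [0, 0, 0, 0, 0, 0, 0.38]]]'

```text
time: 18.3
tool_pos: [0.6635, 0.147, 0.0153]
tcp_rot: [0.969, 1.343, -0.966]
wrist_force: [0.5, 0.6, -1.1]
width: 0.475
```

```bash
python3 -c "
from plan import *
to(.6628,.1474,.006,18.8)"
```

```text
t 18.3 pos [0.6635 0.147  0.0153] jaw 18.6 q1 0.18 q6 -0.14 q5 0.92 F [ 0.5  0.6 -1.1] w 0.475 tilt 0.0027
 jaw 19 turn [-0.004  0.    -0.003]  (q6-> -0.15/-0.14) shift in present axes [ 0.93 -0.06 -0.06] ; after the turn [ 0.93 -0.05 -0.06]
 jaw 199 turn [ 3.137 -0.004 -0.   ]  (q6-> 2.99/-3.28) shift in present axes [ 0.93 -0.06 -0.06] ; after the turn [0.93 0.05 0.06]
 jaw -161 turn [ 3.137 -0.004 -0.   ]  (q6-> 2.99/-3.28) shift in present axes [ 0.93 -0.06 -0.06] ; after the turn [0.93 0.05 0.06]
```

Call:
arm_command --series '[[[0, 0, -0.003, 0.3, -0.05, -0.05, 0.38], [0, 0, 0, 0.3, 0, 0, 0.38], [0, 0, 0, 0.2, 0, 0, 0.38], [0, 0, 0, 0, 0, 0, 0.38]]]'

```text
time: 18.7
tool_pos: [0.6634, 0.1476, 0.0074]
tcp_rot: [0.967, 1.344, -0.967]
wrist_force: [-0.1, -0.3, 0.1]
width: 0.475
```

```bash
python3 -c "
from plan import *
to(.6628,.1474,.006,18.8)"
```

```text
t 18.7 pos [0.6634 0.1476 0.0074] jaw 18.6 q1 0.18 q6 -0.14 q5 0.91 F [-0.1 -0.3  0.1] w 0.475 tilt 0.0010
 jaw 19 turn [-0.004  0.001 -0.001]  (q6-> -0.15/-0.14) shift in present axes [ 0.14 -0.07  0.  ] ; after the turn [ 0.14 -0.07  0.  ]
 jaw 199 turn [ 3.138e+00 -1.000e-03 -1.000e-03]  (q6-> 3.00/-3.28) shift in present axes [ 0.14 -0.07  0.  ] ; after the turn [ 0.14  0.07 -0.  ]
 jaw -161 turn [ 3.138e+00 -1.000e-03 -1.000e-03]  (q6-> 3.00/-3.28) shift in present axes [ 0.14 -0.07  0.  ] ; after the turn [ 0.14  0.07 -0.  ]
```

Call:
arm_command --series '[[[0, 0, 0, 0.15, 0, 0, 0.38], [0, 0, 0, 0, 0, 0, 0.52], [0, 0, 0, 0, 0, 0, 0.58], [0, 0, 0, 0, 0, 0, 0.64], [0, 0, 0, -0.5, 0, 0, 0.64], [0, 0, 0, -2, 0, 0, 0.64], [0, 0, 0, -3, 0, 0, 0.64], [0, 0, 0, -3, 0, 0, 0.6]]]'

```text
time: 19.5
tool_pos: [0.6587, 0.1467, 0.0876]
tcp_rot: [0.961, 1.353, -0.975]
wrist_force: [0.5, 0.4, 0.1]
width: 0.602
```

```bash
python3 -c "
from plan import *
to(.4309,.0859,.08,18.7)"; python3 look.py a4 scene 300 145 360 195 10
```

```text
t 19.5 pos [0.6587 0.1467 0.0876] jaw 18.6 q1 0.18 q6 -0.14 q5 1.05 F [0.5 0.4 0.1] w 0.602 tilt 0.0111
 jaw 19 turn [-0.002 -0.001  0.011]  (q6-> -0.14/-0.14) shift in present axes [  1.02 -23.52  -1.49] ; after the turn [  0.76 -23.53  -1.55]
 jaw 199 turn [3.139e+00 1.700e-02 2.000e-03]  (q6-> 3.00/-3.28) shift in present axes [  1.02 -23.52  -1.49] ; after the turn [ 0.76 23.53  1.55]
 jaw -161 turn [3.139e+00 1.700e-02 2.000e-03]  (q6-> 3.00/-3.28) shift in present axes [  1.02 -23.52  -1.49] ; after the turn [ 0.76 23.53  1.55]
```

View pics/a4.png

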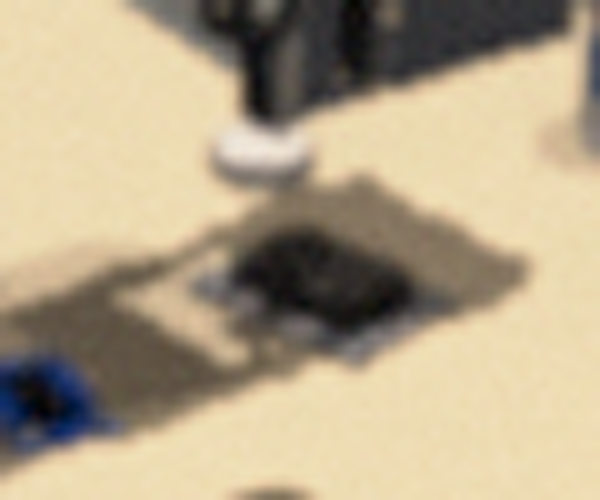

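Call:
arm_command --series '[[[-0.002, -0.001, 0.011, 0, -2.5, -0.2, 0.5], [0, 0, 0, 0.2, -4, -0.3, 0.45], [0, 0, 0, 0.2, -4, -0.3, 0.45], [0, 0, 0, 0.2, -4, -0.3, 0.45], [0, 0, 0, 0.2, -4, -0.3, 0.45], [0, 0, 0, 0, -3, -0.2, 0.45], [0, 0, 0, 0, -1, 0, 0.45], [0, 0, 0, 0, 0, 0, 0.45]]]'

```text
time: 20.35
tool_pos: [0.444, 0.09, 0.0887]
tcp_rot: [0.98, 1.325, -0.945]
wrist_force: [0.5, -0.0, 0.3]
width: 0.453
```

```bash
python3 -c "
from plan import *
to(.4309,.0859,.03,18.7)"
```

```text
t 20.4 pos [0.444  0.09   0.0887] jaw 18.7 q1 0.14 q6 -0.18 q5 0.93 F [ 0.5 -0.   0.3] w 0.453 tilt 0.0290
 jaw 19 turn [ 0.     0.004 -0.029]  (q6-> -0.18/-0.18) shift in present axes [ 5.83 -1.54 -0.06] ; after the turn [ 5.87 -1.38 -0.03]
 jaw 199 turn [-3.141  0.045  0.007]  (q6-> -3.32/2.96) shift in present axes [ 5.83 -1.54 -0.06] ; after the turn [5.87 1.38 0.03]
 jaw -161 turn [-3.141  0.045  0.007]  (q6-> -3.32/2.96) shift in present axes [ 5.83 -1.54 -0.06] ; after the turn [5.87 1.38 0.03]
```

Call:
arm_command --series '[[[0, 0.004, -0.029, 0.5, -1, 0, 0.45], [0, 0, 0, 1.2, -0.2, 0, 0.45], [0, 0, 0, 1.5, 0, 0, 0.45], [0, 0, 0, 1.2, 0, 0, 0.45], [0, 0, 0, 0.5, 0, 0, 0.45], [0, 0, 0, 0, 0, 0, 0.45]]]'

```text
time: 20.95
tool_pos: [0.4395, 0.0871, 0.0371]
tcp_rot: [0.967, 1.344, -0.964]
wrist_force: [-0.7, -0.2, 0.3]
width: 0.448
```

```bash
python3 -c "
from plan import *
to(.4309,.0859,.00,18.7)"; python3 look.py m1 scene 260 170 320 220 10; python3 look.py m1t top 225 140 325 240 6
```

```text
t 20.9 pos [0.4395 0.0871 0.0371] jaw 18.7 q1 0.14 q6 -0.19 q5 0.84 F [-0.7 -0.2  0.3] w 0.448 tilt 0.0032
 jaw 19 turn [-0.     0.001 -0.003]  (q6-> -0.19/-0.19) shift in present axes [ 3.71 -0.87 -0.17] ; after the turn [ 3.71 -0.86 -0.16]
 jaw 199 turn [ 3.141e+00 -5.000e-03 -1.000e-03]  (q6-> 2.96/-3.33) shift in present axes [ 3.71 -0.87 -0.17] ; after the turn [3.71 0.86 0.16]
 jaw -161 turn [ 3.141e+00 -5.000e-03 -1.000e-03]  (q6-> 2.96/-3.33) shift in present axes [ 3.71 -0.87 -0.17] ; after the turn [3.71 0.86 0.16]
```

View pics/m1.png

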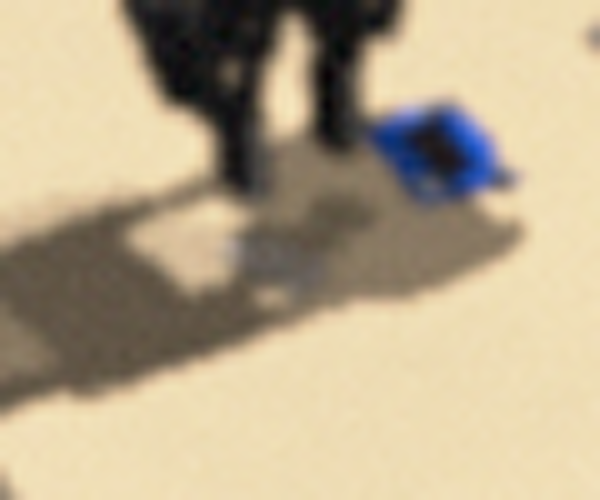

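View pics/m1t.png

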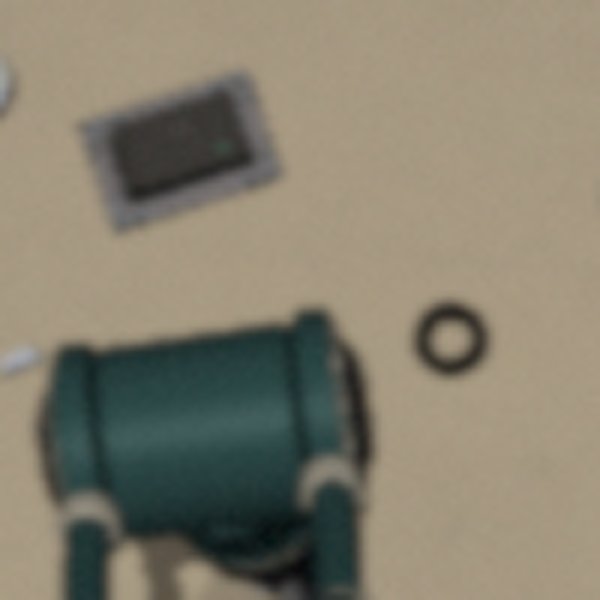

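Call:
arm_command --series '[[[0, 0, -0.003, 0, -0.75, -0.15, 0.45], [0, 0, 0, 0.6, 0, 0, 0.45], [0, 0, 0, 0.8, 0, 0, 0.45], [0, 0, 0, 0.8, 0, 0, 0.45], [0, 0, 0, 0.2, 0, 0, 0.45], [0, 0, 0, 0, 0, 0, 0.45]]]'

```text
time: 21.65
tool_pos: [0.4331, 0.0864, 0.0135]
tcp_rot: [0.967, 1.342, -0.963]
wrist_force: [-0.4, -0.4, -0.1]
width: 0.446
```

```bash
python3 -c "
from plan import *
to(.4309,.0859,.00,18.7)"; python3 look.py m2 scene 265 175 315 215 12
```

```text
t 21.6 pos [0.4331 0.0864 0.0135] jaw 18.7 q1 0.14 q6 -0.18 q5 0.79 F [-0.4 -0.4 -0.1] w 0.446 tilt 0.0050
 jaw 19 turn [ 0.     0.002 -0.005]  (q6-> -0.18/-0.18) shift in present axes [ 1.35 -0.23 -0.03] ; after the turn [ 1.35 -0.22 -0.03]
 jaw 199 turn [-3.142e+00  7.000e-03  3.000e-03]  (q6-> -3.33/2.96) shift in present axes [ 1.35 -0.23 -0.03] ; after the turn [1.35 0.22 0.03]
 jaw -161 turn [-3.142e+00  7.000e-03  3.000e-03]  (q6-> -3.33/2.96) shift in present axes [ 1.35 -0.23 -0.03] ; after the turn [1.35 0.22 0.03]
```

View pics/m2.png

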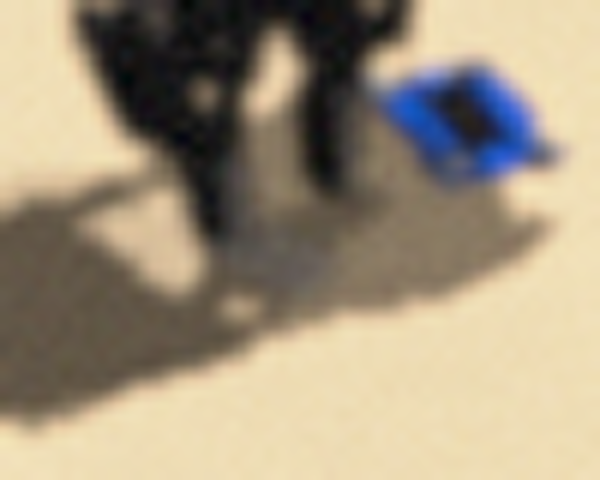

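Call:
arm_command --series '[[[0, 0.002, -0.005, 0.4, -0.2, 0, 0.45], [0, 0, 0, 0.4, 0, 0, 0.45], [0, 0, 0, 0.2, 0, 0, 0.45], [0, 0, 0, 0, 0, 0, 0.45]]]'

```text
time: 22.1
tool_pos: [0.4316, 0.0857, 0.0031]
tcp_rot: [0.966, 1.346, -0.965]
wrist_force: [0.2, -0.0, 0.4]
width: 0.453
```

```bash
python3 -c "
from plan import *
to(.4309,.0859,.00,18.7)"
```

```text
t 22.1 pos [0.4316 0.0857 0.0031] jaw 18.7 q1 0.14 q6 -0.19 q5 0.77 F [ 0.2 -0.   0.4] w 0.453 tilt 0.0003
 jaw 19 turn [ 0. -0. -0.]  (q6-> -0.19/-0.19) shift in present axes [ 0.31 -0.06 -0.04] ; after the turn [ 0.31 -0.06 -0.04]
 jaw 199 turn [-3.142  0.    -0.   ]  (q6-> -3.33/2.95) shift in present axes [ 0.31 -0.06 -0.04] ; after the turn [0.31 0.06 0.04]
 jaw -161 turn [-3.142  0.    -0.   ]  (q6-> -3.33/2.95) shift in present axes [ 0.31 -0.06 -0.04] ; after the turn [0.31 0.06 0.04]
```

Call:
arm_command --series '[[[0, 0, 0, 0, -0.06, 0, 0.4], [0, 0, 0, 0, 0, 0, 0.35], [0, 0, 0, 0.15, 0, 0, 0.33], [0, 0, 0, 0.15, 0, 0, 0.33], [0, 0, 0, 0.15, 0, 0, 0.33], [0, 0, 0, 0.15, 0, 0, 0.33]]]'

```text
time: 22.7
tool_pos: [0.4317, 0.0856, -0.0027]
tcp_rot: [0.966, 1.345, -0.964]
wrist_force: [-3.0, -1.0, 21.0]
width: 0.329
```

```bash
python3 -c "
from plan import *
to(.4309,.0859,.00,18.7)"
```

```text
t 22.7 pos [ 0.4317  0.0856 -0.0027] jaw 18.7 q1 0.14 q6 -0.19 q5 0.75 F [-3. -1. 21.] w 0.329 tilt 0.0014
 jaw 19 turn [ 0.    -0.    -0.001]  (q6-> -0.19/-0.19) shift in present axes [-0.27 -0.07 -0.05] ; after the turn [-0.27 -0.07 -0.05]
 jaw 199 turn [-3.142e+00  2.000e-03 -0.000e+00]  (q6-> -3.33/2.95) shift in present axes [-0.27 -0.07 -0.05] ; after the turn [-0.27  0.07  0.05]
 jaw -161 turn [-3.142e+00  2.000e-03 -0.000e+00]  (q6-> -3.33/2.95) shift in present axes [-0.27 -0.07 -0.05] ; after the turn [-0.27  0.07  0.05]
```

Call:
arm_command --series '[[[0, 0, 0, -0.2, 0, 0, 0.33], [0, 0, 0, 0, 0, 0, 0.33]]]'

```text
time: 22.9
tool_pos: [0.4318, 0.0856, -0.0007]
tcp_rot: [0.966, 1.345, -0.964]
wrist_force: [-0.2, -0.2, 0.0]
width: 0.327
```

```bash
python3 -c "
from plan import *
to(.4309,.0859,-.0003,18.7)"
```

```text
t 22.9 pos [ 0.4318  0.0856 -0.0007] jaw 18.7 q1 0.14 q6 -0.19 q5 0.76 F [-0.2 -0.2  0. ] w 0.327 tilt 0.0014
 jaw 19 turn [ 0.    -0.    -0.001]  (q6-> -0.19/-0.19) shift in present axes [-0.04 -0.08 -0.06] ; after the turn [-0.04 -0.08 -0.06]
 jaw 199 turn [-3.142e+00  2.000e-03 -0.000e+00]  (q6-> -3.33/2.95) shift in present axes [-0.04 -0.08 -0.06] ; after the turn [-0.04  0.08  0.06]
 jaw -161 turn [-3.142e+00  2.000e-03 -0.000e+00]  (q6-> -3.33/2.95) shift in present axes [-0.04 -0.08 -0.06] ; after the turn [-0.04  0.08  0.06]
```

Call:
arm_command --series '[[[0, 0, 0, 0, -0.07, 0, 0.28], [0, 0, 0, 0, 0, 0, 0.22], [0, 0, 0, 0, 0, 0, 0.16], [0, 0, 0, 0, 0, 0, 0.12], [0, 0, 0, 0, 0, 0, 0.12]]]'

```text
time: 23.4
tool_pos: [0.4311, 0.0854, -0.0005]
tcp_rot: [0.966, 1.345, -0.964]
wrist_force: [-0.5, -0.1, 0.9]
width: 0.201
```

```bash
python3 -c "
from plan import *
to(.4309,.0859,-.0003,18.7)"
```

```text
t 23.4 pos [ 0.4311  0.0854 -0.0005] jaw 18.7 q1 0.14 q6 -0.19 q5 0.76 F [-0.5 -0.1  0.9] w 0.201 tilt 0.0016
 jaw 19 turn [-0.    -0.    -0.002]  (q6-> -0.19/-0.19) shift in present axes [-0.02 -0.   -0.06] ; after the turn [-0.02 -0.   -0.06]
 jaw 199 turn [ 3.142e+00 -2.000e-03  0.000e+00]  (q6-> 2.95/-3.33) shift in present axes [-0.02 -0.   -0.06] ; after the turn [-0.02  0.    0.06]
 jaw -161 turn [ 3.142e+00 -2.000e-03  0.000e+00]  (q6-> 2.95/-3.33) shift in present axes [-0.02 -0.   -0.06] ; after the turn [-0.02  0.    0.06]
```

Call:
arm_command --series '[[[0, 0, 0, -0.5, 0, 0, 0.1], [0, 0, 0, -1, 0, 0, 0.1], [0.1, 0, 0, -2, 0, 0, 0.1], [0.15, 0, 0, -2, 0, 0, 0.1], [0.15, 0, 0, -1.5, 0, 0, 0.1], [0.15, 0, 0, 0, 0, 0, 0.1], [0.12, 0, 0, 0, 0, 0, 0.1], [0, 0, 0, 0, 0, 0, 0.1]]]'

```text
time: 24.2
tool_pos: [0.4312, 0.0854, 0.0763]
tcp_rot: [1.469, 1.018, -1.463]
wrist_force: [0.3, -0.3, -0.3]
width: 0.202
```

```bash
python3 -c "
from plan import *
to(.5328,.3448,.06,-20)"; python3 look.py m3 scene 255 150 325 215 9
```

```text
t 24.2 pos [0.4312 0.0854 0.0763] jaw -20.4 q1 0.14 q6 0.49 q5 0.93 F [ 0.3 -0.3 -0.3] w 0.202 tilt 0.0036
 jaw -20 turn [-0.007 -0.002 -0.003]  (q6-> 0.49/0.50) shift in present axes [  1.69   0.48 -27.85] ; after the turn [  1.63   0.68 -27.85]
 jaw 160 turn [ 3.135e+00 -5.000e-03  3.000e-03]  (q6-> 3.63/-2.64) shift in present axes [  1.69   0.48 -27.85] ; after the turn [ 1.63 -0.68 27.85]
 jaw -200 turn [ 3.135e+00 -5.000e-03  3.000e-03]  (q6-> 3.63/-2.64) shift in present axes [  1.69   0.48 -27.85] ; after the turn [ 1.63 -0.68 27.85]
```

View pics/m3.png

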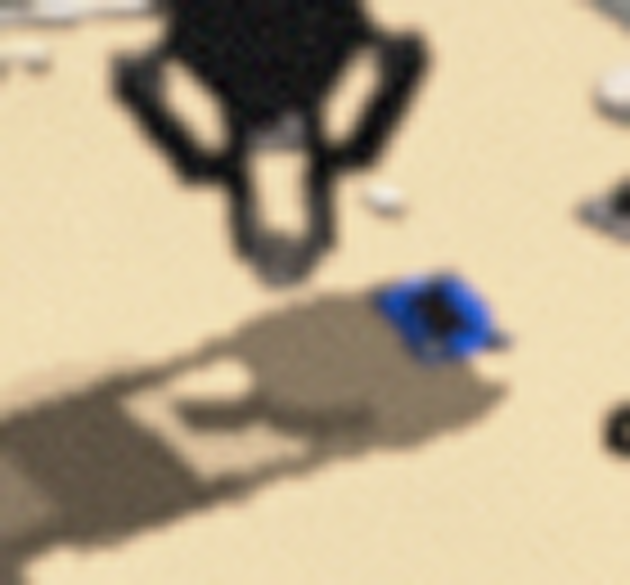

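Call:
arm_command --series '[[[-0.007, -0.002, -0.003, 0.2, 0, -2.5, 0.1], [0, 0, 0, 0.2, 0.1, -4, 0.1], [0, 0, 0, 0.2, 0.1, -4, 0.1], [0, 0, 0, 0.2, 0.1, -4, 0.1], [0, 0, 0, 0.2, 0.1, -4, 0.1], [0, 0, 0, 0.2, 0.1, -4, 0.1], [0, 0, 0, 0.2, 0.1, -3, 0.1], [0, 0, 0, 0, 0, -1, 0.1], [0, 0, 0, 0, 0, 0, 0.1]]]'

```text
time: 25.15
tool_pos: [0.5263, 0.3419, 0.0609]
tcp_rot: [1.439, 1.039, -1.444]
wrist_force: [0.4, 0.1, -0.7]
width: 0.205
```

```bash
python3 -c "
from plan import *
to(.5328,.3448,.0045,-20)"
```

```text
t 25.1 pos [0.5263 0.3419 0.0609] jaw -18.4 q1 0.54 q6 0.86 q5 0.96 F [ 0.4  0.1 -0.7] w 0.205 tilt 0.0029
 jaw -20 turn [0.028 0.003 0.001]  (q6-> 0.89/0.83) shift in present axes [ 5.64  0.53 -0.5 ] ; after the turn [ 5.64  0.51 -0.49]
 jaw 160 turn [-3.113e+00 -2.000e-03  4.000e-03]  (q6-> -2.26/3.97) shift in present axes [ 5.64  0.53 -0.5 ] ; after the turn [ 5.64 -0.51  0.49]
 jaw -200 turn [-3.113e+00 -2.000e-03  4.000e-03]  (q6-> -2.26/3.97) shift in present axes [ 5.64  0.53 -0.5 ] ; after the turn [ 5.64 -0.51  0.49]
```

Call:
arm_command --series '[[[0.028, 0.003, 0, 0, 0.45, -0.43, 0.1], [0, 0, 0, 0.6, 0, 0, 0.1], [0, 0, 0, 1, 0, 0, 0.1], [0, 0, 0, 1, 0, 0, 0.1], [0, 0, 0, 0.6, 0, 0, 0.1], [0, 0, 0, 0.2, 0, 0, 0.1], [0, 0, 0, 0, 0, 0, 0.1]]]'

```text
time: 25.85
tool_pos: [0.5292, 0.3378, 0.0222]
tcp_rot: [1.458, 1.022, -1.471]
wrist_force: [-0.6, 0.7, -0.7]
width: 0.203
```

```bash
python3 -c "
from plan import *
to(.5328,.3448,.0045,-20)"; python3 look.py m4 scene 250 140 310 190 10
```

```text
t 25.9 pos [0.5292 0.3378 0.0222] jaw -20.2 q1 0.53 q6 0.88 q5 0.90 F [-0.6  0.7 -0.7] w 0.203 tilt 0.0074
 jaw -20 turn [-0.004  0.006  0.005]  (q6-> 0.88/0.89) shift in present axes [ 1.77  0.1  -0.79] ; after the turn [ 1.77  0.1  -0.78]
 jaw 160 turn [ 3.138  0.007 -0.009]  (q6-> 4.02/-2.26) shift in present axes [ 1.77  0.1  -0.79] ; after the turn [ 1.77 -0.1   0.78]
 jaw -200 turn [ 3.138  0.007 -0.009]  (q6-> 4.02/-2.26) shift in present axes [ 1.77  0.1  -0.79] ; after the turn [ 1.77 -0.1   0.78]
```

View pics/m4.png

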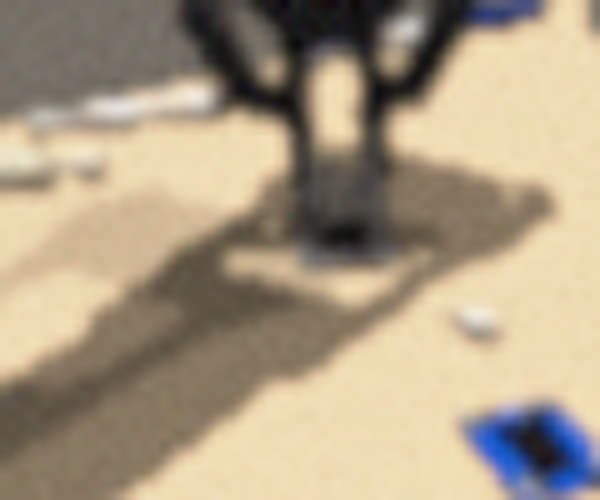

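Call:
arm_command --series '[[[0, 0.006, 0.005, 0.1, 0.09, -0.7, 0.1], [0, 0, 0, 0.2, 0, 0, 0.1], [0, 0, 0, 0.4, 0, 0, 0.1], [0, 0, 0, 0.2, 0, 0, 0.1], [0, 0, 0, 0, 0, 0, 0.1]]]'

```text
time: 26.4
tool_pos: [0.5339, 0.3458, 0.0141]
tcp_rot: [1.468, 1.021, -1.46]
wrist_force: [-0.6, -0.1, -0.5]
width: 0.199
```

```bash
python3 -c "
from plan import *
to(.5328,.3448,.0045,-20)"
```

```text
t 26.4 pos [0.5339 0.3458 0.0141] jaw -20.2 q1 0.54 q6 0.89 q5 0.88 F [-0.6 -0.1 -0.5] w 0.199 tilt 0.0042
 jaw -20 turn [-0.003 -0.003 -0.003]  (q6-> 0.88/0.89) shift in present axes [ 0.95 -0.07  0.14] ; after the turn [ 0.96 -0.07  0.13]
 jaw 160 turn [ 3.138 -0.004  0.005]  (q6-> 4.03/-2.25) shift in present axes [ 0.95 -0.07  0.14] ; after the turn [ 0.96  0.07 -0.13]
 jaw -200 turn [ 3.138 -0.004  0.005]  (q6-> 4.03/-2.25) shift in present axes [ 0.95 -0.07  0.14] ; after the turn [ 0.96  0.07 -0.13]
```

Call:
arm_command --series '[[[0, -0.003, -0.003, 0.3, -0.07, 0.12, 0.1], [0, 0, 0, 0.3, 0, 0, 0.1], [0, 0, 0, 0.2, 0, 0, 0.1], [0, 0, 0, 0, 0, 0, 0.1]]]'

```text
time: 26.8
tool_pos: [0.5327, 0.3448, 0.0054]
tcp_rot: [1.463, 1.022, -1.464]
wrist_force: [-0.0, 0.6, -0.2]
width: 0.205
```

```bash
python3 -c "
from plan import *
to(.5328,.3448,.0045,-20)"; python3 look.py m5 scene 250 140 310 190 10
```

```text
t 26.8 pos [0.5327 0.3448 0.0054] jaw -20.2 q1 0.53 q6 0.89 q5 0.87 F [-0.   0.6 -0.2] w 0.205 tilt 0.0008
 jaw -20 turn [-0.003  0.     0.001]  (q6-> 0.88/0.89) shift in present axes [ 0.09  0.01 -0.  ] ; after the turn [ 0.09  0.01 -0.  ]
 jaw 160 turn [ 3.138e+00  1.000e-03 -0.000e+00]  (q6-> 4.03/-2.25) shift in present axes [ 0.09  0.01 -0.  ] ; after the turn [ 0.09 -0.01  0.  ]
 jaw -200 turn [ 3.138e+00  1.000e-03 -0.000e+00]  (q6-> 4.03/-2.25) shift in present axes [ 0.09  0.01 -0.  ] ; after the turn [ 0.09 -0.01  0.  ]
```

View pics/m5.png

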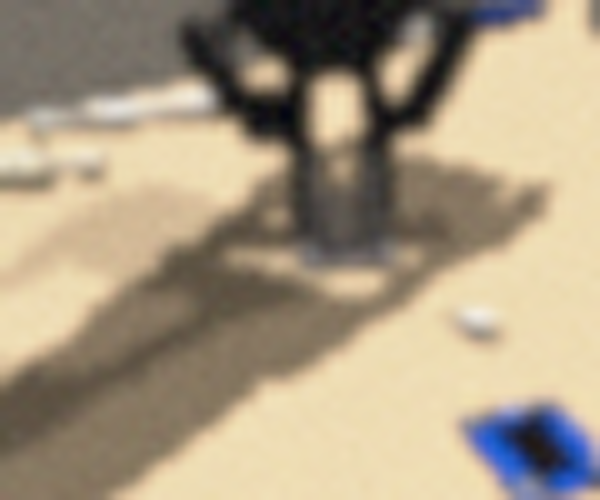

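Call:
arm_command --series '[[[0, 0, 0, 0.08, 0, 0, 0.12], [0, 0, 0, 0, 0, 0, 0.24], [0, 0, 0, 0, 0, 0, 0.3], [0, 0, 0, 0, 0, 0, 0.36], [0, 0, 0, -0.4, 0, 0, 0.38], [0, 0, 0, -1, 0, 0, 0.38], [0, 0, 0, -3, 0, 0, 0.38], [0, 0, 0, -3, 0, 0, 0.5]]]'

```text
time: 27.65
tool_pos: [0.5295, 0.3428, 0.0772]
tcp_rot: [1.455, 1.023, -1.473]
wrist_force: [-0.6, -1.1, 0.3]
width: 0.5
```

```bash
python3 -c "
from plan import *
to(.3715,-.2835,.1,0)"; python3 look.py m6 scene 250 140 310 190 10
```

```text
t 27.6 pos [0.5295 0.3428 0.0772] jaw -20.2 q1 0.53 q6 0.89 q5 1.00 F [-0.6 -1.1  0.3] w 0.500 tilt 0.0098
 jaw 0 turn [-0.352  0.006  0.008]  (q6-> 0.53/1.24) shift in present axes [-1.86  6.76 64.25] ; after the turn [ -2.28 -15.8   62.63]
 jaw 180 turn [ 2.789  0.011 -0.008]  (q6-> 3.68/-1.90) shift in present axes [-1.86  6.76 64.25] ; after the turn [ -2.28  15.8  -62.63]
 jaw -180 turn [ 2.789  0.011 -0.008]  (q6-> 3.68/-1.90) shift in present axes [-1.86  6.76 64.25] ; after the turn [ -2.28  15.8  -62.63]
```

View pics/m6.png

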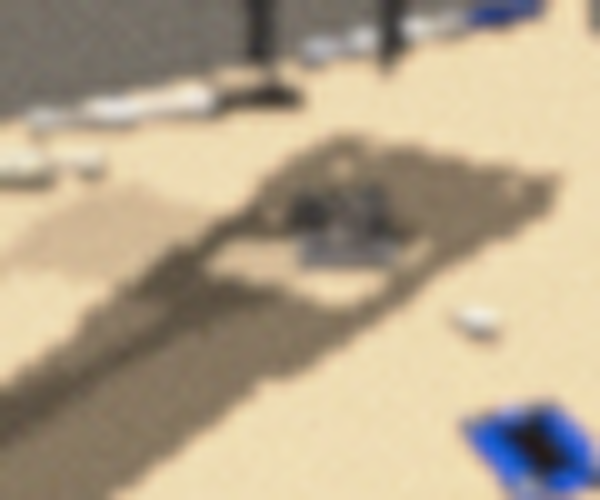

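Call:
arm_command --series '[[[-0.12, 0.003, 0.004, -0.5, 0, 0, 0.6], [-0.14, 0.003, 0.004, -0.5, 0, 0, 0.7], [-0.1, 0, 0, -0.2, 0, 0, 0.7], [0, 0, 0, 0, -0.6, 2.5, 0.7], [0, 0, 0, 0, -1.1, 4.3, 0.7], [0, 0, 0, 0, -1.1, 4.3, 0.7], [0, 0, 0, 0, -1.1, 4.3, 0.7], [0, 0, 0, 0, -1.1, 4.3, 0.7], [0, 0, 0, 0, -1.1, 4.3, 0.7], [0, 0, 0, 0, -1.1, 4.3, 0.7]]]'

```text
time: 28.7
tool_pos: [0.475, 0.0603, 0.1066]
tcp_rot: [1.212, 1.211, -1.152]
wrist_force: [0.2, 0.1, 1.1]
width: 0.701
```

```bash
python3 -c "
from plan import *
to(.3715,-.2835,.08,0)"
```

```text
t 28.7 pos [0.475  0.0603 0.1066] jaw 1.9 q1 0.06 q6 0.02 q5 0.96 F [0.2 0.1 1.1] w 0.701 tilt 0.0380
 jaw 0 turn [ 0.033 -0.016 -0.035]  (q6-> 0.05/-0.01) shift in present axes [  1.75 -11.57  34.05] ; after the turn [  2.66 -10.35  34.38]
 jaw 180 turn [-3.108  0.054 -0.024]  (q6-> -3.09/3.13) shift in present axes [  1.75 -11.57  34.05] ; after the turn [  2.66  10.35 -34.38]
 jaw -180 turn [-3.108  0.054 -0.024]  (q6-> -3.09/3.13) shift in present axes [  1.75 -11.57  34.05] ; after the turn [  2.66  10.35 -34.38]
```

Call:
arm_command --series '[[[0.033, -0.016, -0.035, 0, -1.1, 3.5, 0.7], [0, 0, 0, 0.2, -1.2, 4, 0.7], [0, 0, 0, 0.2, -1.2, 4, 0.7], [0, 0, 0, 0.2, -1.2, 4, 0.7], [0, 0, 0, 0.2, -1.2, 4, 0.7], [0, 0, 0, 0.2, -1.2, 4, 0.7], [0, 0, 0, 0.2, -1.2, 3.5, 0.7], [0, 0, 0, 0, -0.8, 1.5, 0.7], [0, 0, 0, 0, 0, 0, 0.7], [0, 0, 0, 0, 0, 0, 0.7]]]'

```text
time: 29.7
tool_pos: [0.3835, -0.2431, 0.1048]
tcp_rot: [1.216, 1.185, -1.206]
wrist_force: [0.8, 0.1, -0.3]
width: 0.704
```

```bash
python3 -c "
from plan import *
to(.3715,-.2835,.08,0)"; python3 look.py d1t top 165 130 300 260 5; python3 look.py d1 scene 270 210 370 300 7
```

```text
t 29.7 pos [ 0.3835 -0.2431  0.1048] jaw -0.5 q1 -0.62 q6 -0.62 q5 0.98 F [ 0.8  0.1 -0.3] w 0.704 tilt 0.0206
 jaw 0 turn [-0.008  0.01  -0.018]  (q6-> -0.62/-0.61) shift in present axes [ 2.5  -1.21  4.03] ; after the turn [ 2.48 -1.2   4.04]
 jaw 180 turn [ 3.133 -0.028 -0.015]  (q6-> 2.52/-3.75) shift in present axes [ 2.5  -1.21  4.03] ; after the turn [ 2.48  1.2  -4.04]
 jaw -180 turn [ 3.133 -0.028 -0.015]  (q6-> 2.52/-3.75) shift in present axes [ 2.5  -1.21  4.03] ; after the turn [ 2.48  1.2  -4.04]
```

View pics/d1t.png

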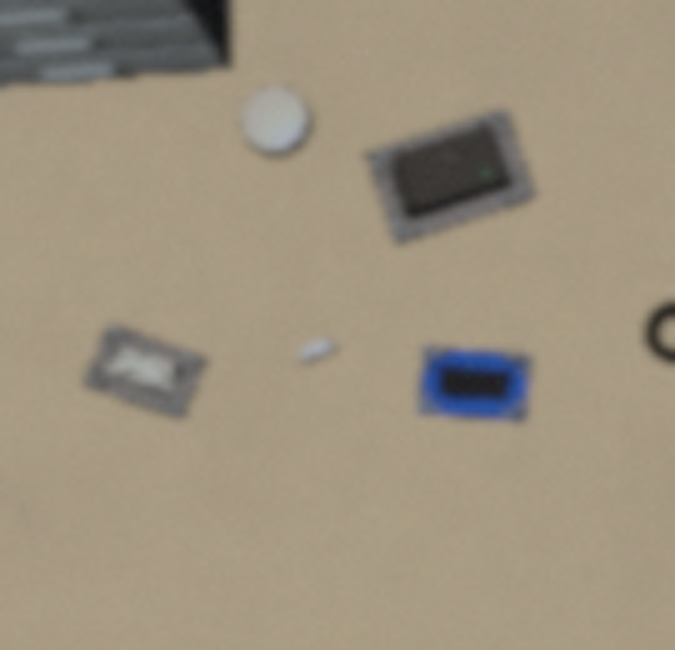

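View pics/d1.png

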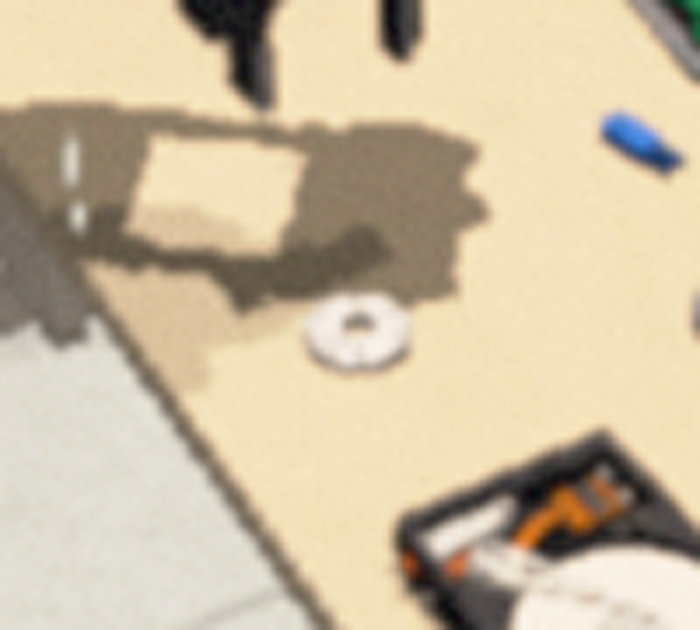

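Call:
arm_command --series '[[[-0.008, 0.01, -0.018, 0, -0.4, 1.5, 0.7], [0, 0, 0, 0.5, -0.5, 1.7, 0.7], [0, 0, 0, 1.5, -0.2, 0.6, 0.7], [0, 0, 0, 2, 0, 0, 0.7], [0, 0, 0, 1.5, 0, 0, 0.7], [0, 0, 0, 0.5, 0, 0, 0.7], [0, 0, 0, 0, 0, 0, 0.7]]]'

```text
time: 30.5
tool_pos: [0.3781, -0.2751, 0.0449]
tcp_rot: [1.199, 1.214, -1.195]
wrist_force: [-0.6, 0.1, 0.2]
width: 0.701
```

```bash
python3 -c "
from plan import *
to(.372,-.283,.0,0)"; python3 look.py d2 scene 270 210 370 300 7
```

```text
t 30.5 pos [ 0.3781 -0.2751  0.0449] jaw 0.9 q1 -0.68 q6 -0.70 q5 0.86 F [-0.6  0.1  0.2] w 0.701 tilt 0.0032
 jaw 0 turn [ 0.016  0.    -0.003]  (q6-> -0.69/-0.72) shift in present axes [ 4.49 -0.64  0.78] ; after the turn [ 4.49 -0.61  0.79]
 jaw 180 turn [-3.126e+00  5.000e-03  1.000e-03]  (q6-> -3.83/2.42) shift in present axes [ 4.49 -0.64  0.78] ; after the turn [ 4.49  0.61 -0.79]
 jaw -180 turn [-3.126e+00  5.000e-03  1.000e-03]  (q6-> -3.83/2.42) shift in present axes [ 4.49 -0.64  0.78] ; after the turn [ 4.49  0.61 -0.79]
```

View pics/d2.png

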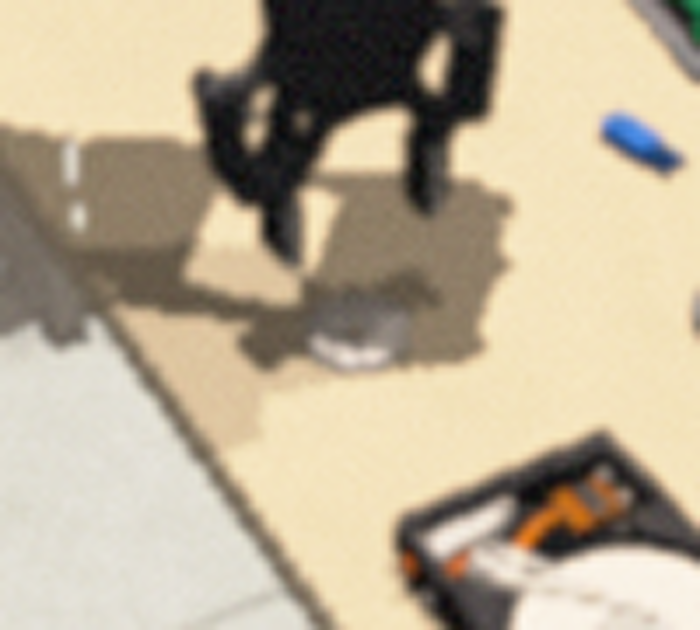

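Call:
arm_command --series '[[[0.016, 0, -0.003, 0, -0.55, 0.7, 0.7], [0, 0, 0, 0.8, 0, 0, 0.7], [0, 0, 0, 1, 0, 0, 0.7], [0, 0, 0, 0.8, 0, 0, 0.7], [0, 0, 0, 0.4, 0, 0, 0.7], [0, 0, 0, 0, 0, 0, 0.7]]]'

```text
time: 31.15
tool_pos: [0.3744, -0.2839, 0.0151]
tcp_rot: [1.209, 1.203, -1.209]
wrist_force: [-0.1, 0.6, 0.4]
width: 0.699
```

```bash
python3 -c "
from plan import *
to(.372,-.283,-.0005,0)"
```

```text
t 31.1 pos [ 0.3744 -0.2839  0.0151] jaw -0.0 q1 -0.70 q6 -0.70 q5 0.80 F [-0.1  0.6  0.4] w 0.699 tilt 0.0052
 jaw 0 turn [-0.001  0.004 -0.004]  (q6-> -0.70/-0.70) shift in present axes [ 1.56 -0.24 -0.1 ] ; after the turn [ 1.56 -0.24 -0.09]
 jaw 180 turn [ 3.141 -0.006 -0.006]  (q6-> 2.44/-3.84) shift in present axes [ 1.56 -0.24 -0.1 ] ; after the turn [1.56 0.24 0.09]
 jaw -180 turn [ 3.141 -0.006 -0.006]  (q6-> 2.44/-3.84) shift in present axes [ 1.56 -0.24 -0.1 ] ; after the turn [1.56 0.24 0.09]
```

Call:
arm_command --series '[[[0, 0.004, -0.004, 0.4, -0.2, -0.08, 0.7], [0, 0, 0, 0.5, 0, 0, 0.7], [0, 0, 0, 0.3, 0, 0, 0.7], [0, 0, 0, 0, 0, 0, 0.7]]]'

```text
time: 31.55
tool_pos: [0.3721, -0.283, 0.0019]
tcp_rot: [1.21, 1.21, -1.21]
wrist_force: [0.3, -0.6, 0.6]
width: 0.695
```

```bash
python3 -c "
from plan import *
to(.372,-.283,-.0005,0)"; python3 look.py d3 scene 290 220 350 280 10
```

```text
t 31.6 pos [ 0.3721 -0.283   0.0019] jaw -0.0 q1 -0.70 q6 -0.70 q5 0.77 F [ 0.3 -0.6  0.6] w 0.695 tilt 0.0013
 jaw 0 turn [-0.001 -0.001  0.001]  (q6-> -0.70/-0.70) shift in present axes [ 0.24 -0.01 -0.  ] ; after the turn [ 0.24 -0.01 -0.  ]
 jaw 180 turn [3.141e+00 1.000e-03 2.000e-03]  (q6-> 2.44/-3.84) shift in present axes [ 0.24 -0.01 -0.  ] ; after the turn [0.24 0.01 0.  ]
 jaw -180 turn [3.141e+00 1.000e-03 2.000e-03]  (q6-> 2.44/-3.84) shift in present axes [ 0.24 -0.01 -0.  ] ; after the turn [0.24 0.01 0.  ]
```

View pics/d3.png

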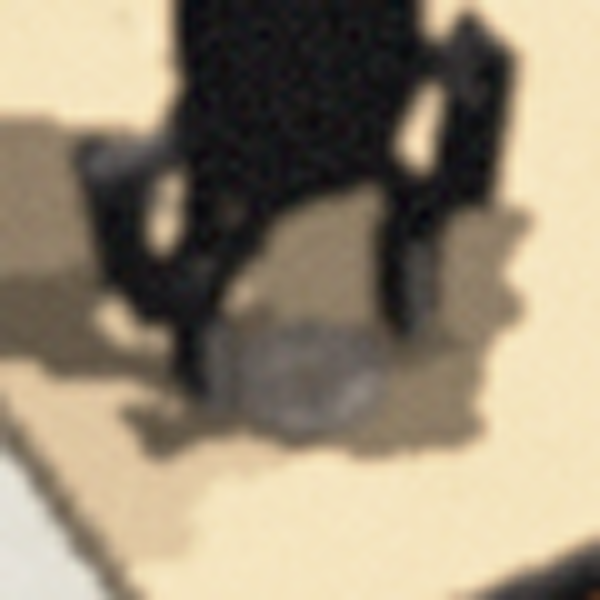

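Call:
arm_command --series '[[[0, 0, 0, 0.2, 0, 0, 0.68], [0, 0, 0, 0, 0, 0, 0.62], [0, 0, 0, 0, 0, 0, 0.57], [0, 0, 0, 0, 0, 0, 0.52], [0, 0, 0, 0, 0, 0, 0.48], [0, 0, 0, 0, 0, 0, 0.48]]]'

```text
time: 32.2
tool_pos: [0.3729, -0.2835, 0.0011]
tcp_rot: [1.21, 1.209, -1.209]
wrist_force: [0.1, 0.7, -0.8]
width: 0.486
```

```bash
python3 -c "
from plan import *
to(.372,-.283,-.0005,0)"
```

```text
t 32.2 pos [ 0.3729 -0.2835  0.0011] jaw -0.0 q1 -0.70 q6 -0.70 q5 0.77 F [ 0.1  0.7 -0.8] w 0.486 tilt 0.0005
 jaw 0 turn [-0.001 -0.    -0.   ]  (q6-> -0.70/-0.70) shift in present axes [ 0.16 -0.09 -0.05] ; after the turn [ 0.16 -0.09 -0.05]
 jaw 180 turn [ 3.141e+00 -1.000e-03  0.000e+00]  (q6-> 2.44/-3.84) shift in present axes [ 0.16 -0.09 -0.05] ; after the turn [0.16 0.09 0.05]
 jaw -180 turn [ 3.141e+00 -1.000e-03  0.000e+00]  (q6-> 2.44/-3.84) shift in present axes [ 0.16 -0.09 -0.05] ; after the turn [0.16 0.09 0.05]
```

Call:
arm_command --series '[[[0, 0, 0, 0, 0, 0, 0.43], [0, 0, 0, 0, 0, 0, 0.4], [0, 0, 0, 0, 0, 0, 0.4]]]'

```text
time: 32.5
tool_pos: [0.3729, -0.2835, 0.0011]
tcp_rot: [1.21, 1.208, -1.209]
wrist_force: [-0.5, 1.0, 1.1]
width: 0.486
```

```bash
python3 -c "
from plan import *
to(.372,-.283,-.0005,0)"; python3 look.py d4 scene 290 220 350 280 10
```

```text
t 32.5 pos [ 0.3729 -0.2835  0.0011] jaw -0.0 q1 -0.70 q6 -0.70 q5 0.77 F [-0.5  1.   1.1] w 0.486 tilt 0.0007
 jaw 0 turn [-0.001  0.    -0.001]  (q6-> -0.70/-0.70) shift in present axes [ 0.16 -0.09 -0.05] ; after the turn [ 0.16 -0.09 -0.05]
 jaw 180 turn [ 3.141e+00 -1.000e-03 -0.000e+00]  (q6-> 2.44/-3.84) shift in present axes [ 0.16 -0.09 -0.05] ; after the turn [0.16 0.09 0.05]
 jaw -180 turn [ 3.141e+00 -1.000e-03 -0.000e+00]  (q6-> 2.44/-3.84) shift in present axes [ 0.16 -0.09 -0.05] ; after the turn [0.16 0.09 0.05]
```

View pics/d4.png

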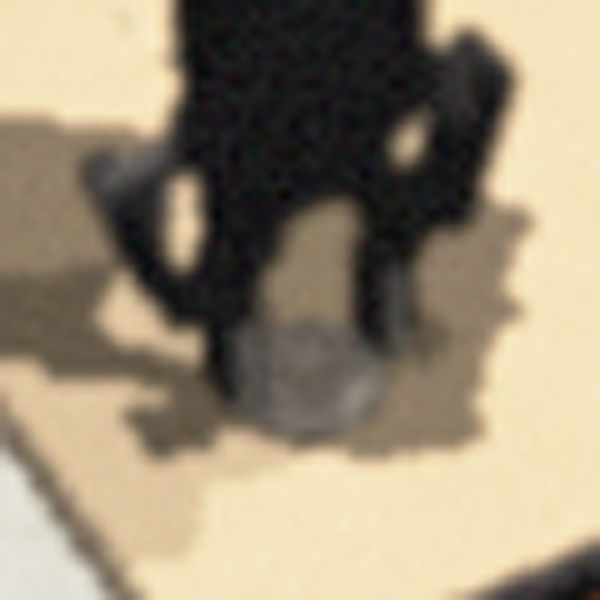

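Call:
arm_command --series '[[[0, 0, 0, -0.5, 0, 0, 0.4], [0, 0, 0, -1, 0, 0, 0.4], [0, 0, 0, -2, 0, 0, 0.4], [0, 0, 0, -1.5, 0.8, 0, 0.4], [0, 0, 0, -0.5, 3, 1, 0.4], [0, 0, 0, 0, 3.5, 1.6, 0.4], [0, 0, 0, 0, 3.5, 1.7, 0.4], [0, 0, 0, 0, 3, 1.7, 0.4], [0, 0, 0, 0, 1.3, 1, 0.4], [0, 0, 0, 0, 0, 0, 0.4]]]'

```text
time: 33.55
tool_pos: [0.5292, -0.3557, 0.0639]
tcp_rot: [1.21, 1.205, -1.208]
wrist_force: [0.6, 0.5, -1.0]
width: 0.49
```

```bash
python3 -c "
from plan import *
to(.5388,-.3635,.0056,0)"; python3 look.py d5 scene 340 200 420 270 8
```

```text
t 33.5 pos [ 0.5292 -0.3557  0.0639] jaw -0.1 q1 -0.63 q6 -0.63 q5 0.97 F [ 0.6  0.5 -1. ] w 0.490 tilt 0.0039
 jaw 0 turn [-0.001  0.002 -0.003]  (q6-> -0.63/-0.63) shift in present axes [5.84 0.94 0.77] ; after the turn [5.83 0.96 0.78]
 jaw 180 turn [ 3.14e+00 -5.00e-03 -3.00e-03]  (q6-> 2.51/-3.77) shift in present axes [5.84 0.94 0.77] ; after the turn [ 5.83 -0.96 -0.78]
 jaw -180 turn [ 3.14e+00 -5.00e-03 -3.00e-03]  (q6-> 2.51/-3.77) shift in present axes [5.84 0.94 0.77] ; after the turn [ 5.83 -0.96 -0.78]
```

View pics/d5.png

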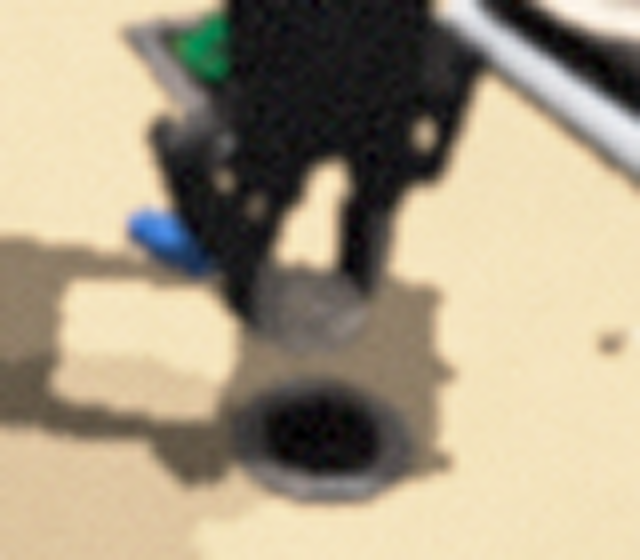

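Call:
arm_command --series '[[[0, 0.002, -0.003, 0, 0.85, 0.7, 0.4], [0, 0, 0, 0.8, 0, 0, 0.4], [0, 0, 0, 1.2, 0, 0, 0.4], [0, 0, 0, 1, 0, 0, 0.4], [0, 0, 0, 0.5, 0, 0, 0.4], [0, 0, 0, 0, 0, 0, 0.4]]]'

```text
time: 34.2
tool_pos: [0.5298, -0.3572, 0.0245]
tcp_rot: [1.211, 1.219, -1.213]
wrist_force: [-1.0, -0.1, 0.2]
width: 0.487
```

```bash
python3 -c "
from plan import *
to(.5388,-.3635,.0056,0)"
```

```text
t 34.2 pos [ 0.5298 -0.3572  0.0245] jaw -0.1 q1 -0.63 q6 -0.63 q5 0.92 F [-1.  -0.1  0.2] w 0.487 tilt 0.0100
 jaw 0 turn [-0.002 -0.006  0.008]  (q6-> -0.63/-0.63) shift in present axes [1.88 0.92 0.64] ; after the turn [1.89 0.9  0.63]
 jaw 180 turn [3.14  0.012 0.01 ]  (q6-> 2.51/-3.77) shift in present axes [1.88 0.92 0.64] ; after the turn [ 1.89 -0.9  -0.63]
 jaw -180 turn [3.14  0.012 0.01 ]  (q6-> 2.51/-3.77) shift in present axes [1.88 0.92 0.64] ; after the turn [ 1.89 -0.9  -0.63]
```

Call:
arm_command --series '[[[0, -0.006, 0.008, 0, 0.85, 0.6, 0.4], [0, 0, 0, 0, 0, 0, 0.4], [0, 0, 0, 0.3, 0, 0, 0.4], [0, 0, 0, 0.3, 0, 0, 0.4], [0, 0, 0, 0, 0, 0, 0.4]]]'

```text
time: 34.7
tool_pos: [0.5394, -0.3639, 0.0184]
tcp_rot: [1.211, 1.207, -1.21]
wrist_force: [-0.4, 0.2, -0.8]
width: 0.488
```

```bash
python3 -c "
from plan import *
to(.5388,-.3635,.0056,0)"; python3 look.py d6 scene 340 200 420 270 8
```

```text
t 34.7 pos [ 0.5394 -0.3639  0.0184] jaw -0.1 q1 -0.63 q6 -0.63 q5 0.90 F [-0.4  0.2 -0.8] w 0.488 tilt 0.0018
 jaw 0 turn [-0.002  0.001 -0.002]  (q6-> -0.63/-0.63) shift in present axes [ 1.28 -0.06 -0.04] ; after the turn [ 1.28 -0.06 -0.04]
 jaw 180 turn [ 3.14e+00 -3.00e-03 -1.00e-03]  (q6-> 2.51/-3.77) shift in present axes [ 1.28 -0.06 -0.04] ; after the turn [1.28 0.06 0.04]
 jaw -180 turn [ 3.14e+00 -3.00e-03 -1.00e-03]  (q6-> 2.51/-3.77) shift in present axes [ 1.28 -0.06 -0.04] ; after the turn [1.28 0.06 0.04]
```

View pics/d6.png

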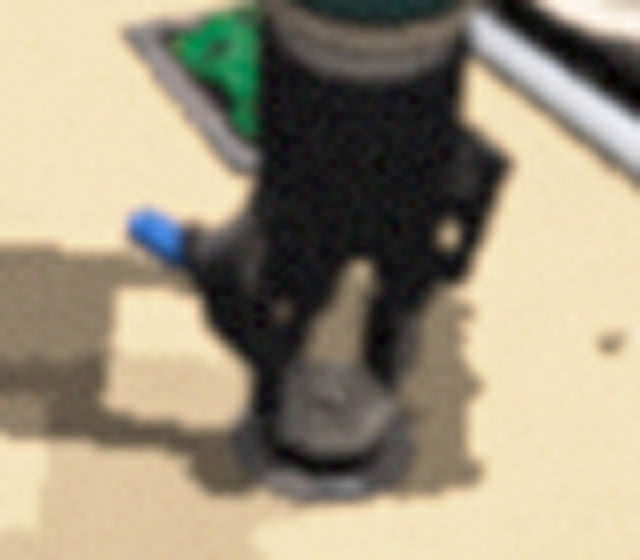

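Call:
arm_command --series '[[[0, 0, 0, 0.3, 0, 0, 0.4], [0, 0, 0, 0.4, 0, 0, 0.4], [0, 0, 0, 0.3, 0, 0, 0.4], [0, 0, 0, 0, 0, 0, 0.4]]]'

```text
time: 35.15
tool_pos: [0.5396, -0.3641, 0.0081]
tcp_rot: [1.211, 1.206, -1.209]
wrist_force: [0.4, -0.6, -1.0]
width: 0.486
```

```bash
python3 -c "
from plan import *
to(.5388,-.3635,.0056,0)"
```

```text
t 35.1 pos [ 0.5396 -0.3641  0.0081] jaw -0.1 q1 -0.63 q6 -0.63 q5 0.88 F [ 0.4 -0.6 -1. ] w 0.486 tilt 0.0026
 jaw 0 turn [-0.002  0.001 -0.002]  (q6-> -0.63/-0.63) shift in present axes [ 0.25 -0.08 -0.06] ; after the turn [ 0.25 -0.08 -0.06]
 jaw 180 turn [ 3.14e+00 -4.00e-03 -2.00e-03]  (q6-> 2.51/-3.77) shift in present axes [ 0.25 -0.08 -0.06] ; after the turn [0.25 0.08 0.06]
 jaw -180 turn [ 3.14e+00 -4.00e-03 -2.00e-03]  (q6-> 2.51/-3.77) shift in present axes [ 0.25 -0.08 -0.06] ; after the turn [0.25 0.08 0.06]
```

Call:
arm_command --series '[[[0, 0.001, -0.002, 0.22, -0.06, -0.05, 0.4], [0, 0, 0, 0, 0, 0, 0.4], [0, 0, 0, 0, 0, 0, 0.52], [0, 0, 0, 0, 0, 0, 0.58], [0, 0, 0, 0, 0, 0, 0.62], [0, 0, 0, -0.5, 0, 0, 0.65], [0, 0, 0, -2, 0, 0, 0.65], [0, 0, 0, -3, 0, 0, 0.65], [0, 0, 0, -3, 0, 0, 0.65], [0, 0, 0, 0, -1, -3, 0.65]]]'

```text
time: 36.15
tool_pos: [0.5303, -0.3362, 0.0952]
tcp_rot: [1.211, 1.205, -1.211]
wrist_force: [1.3, 1.2, 0.8]
width: 0.651
```

```bash
python3 -c "
from plan import *
to(.45,0,.2,0)"; python3 look.py d7 scene 340 200 420 270 8
```

```text
t 36.1 pos [ 0.5303 -0.3362  0.0952] jaw -0.2 q1 -0.60 q6 -0.60 q5 1.02 F [1.3 1.2 0.8] w 0.651 tilt 0.0028
 jaw 0 turn [-0.004  0.002 -0.002]  (q6-> -0.60/-0.60) shift in present axes [-10.56  -8.14 -33.56] ; after the turn [-10.48  -8.03 -33.62]
 jaw 180 turn [ 3.138e+00 -3.000e-03 -3.000e-03]  (q6-> 2.54/-3.74) shift in present axes [-10.56  -8.14 -33.56] ; after the turn [-10.48   8.03  33.62]
 jaw -180 turn [ 3.138e+00 -3.000e-03 -3.000e-03]  (q6-> 2.54/-3.74) shift in present axes [-10.56  -8.14 -33.56] ; after the turn [-10.48   8.03  33.62]
```

View pics/d7.png

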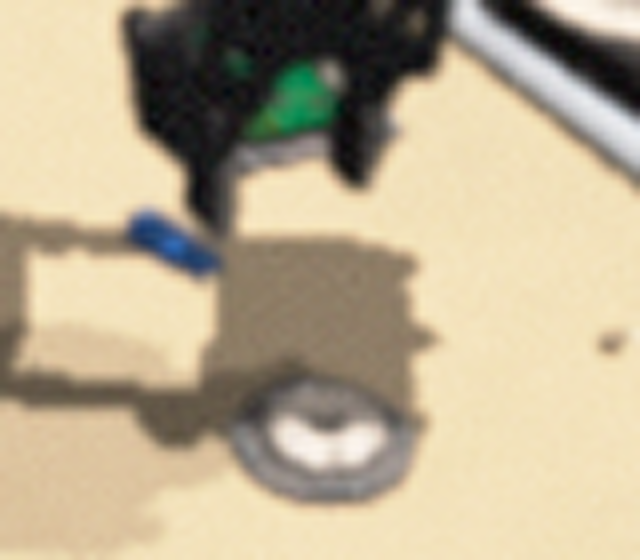

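Disc sits in its nest. I back the arm out of the top view (up and towards y ≈ 0, between the nests) and measure all four.

Call:
arm_command --series '[[[0, 0, 0, -1, -0.8, -2, 0.65], [0, 0, 0, -2, -0.8, -3.5, 0.65], [0, 0, 0, -2, -0.8, -3.8, 0.65], [0, 0, 0, -2, -0.8, -3.8, 0.65], [0, 0, 0, -1.5, -0.8, -3.8, 0.65], [0, 0, 0, 0, -0.8, -3.8, 0.65], [0, 0, 0, 0, -0.8, -3.8, 0.65], [0, 0, 0, 0, -0.8, -3, 0.65], [0, 0, 0, 0, 0, -1, 0.65], [0, 0, 0, 0, 0, 0, 0.65]]]'

```text
time: 37.2
tool_pos: [0.4603, -0.0329, 0.1875]
tcp_rot: [1.217, 1.211, -1.206]
wrist_force: [-0.2, -0.5, -0.8]
width: 0.646
```

```bash
python3 -c "
from plan import *
to(.45,0,.2,0)"; python3 look.py f1 top 165 130 445 280 2; python3 look.py f1s scene 240 130 420 270 4
python3 - <<'E'
from h import *
p=np.load("f1.npz")["p"]
o=np.zeros((560,760,3),np.uint8)
for (x0,y0),(i,j) in (((318,143),(0,0)),((228,145),(0,1)),((170,182),(1,0)),((385,180),(1,1))):
    c=cv2.resize(p[y0:y0+46,x0:x0+62],None,fx=6,fy=6,interpolation=cv2.INTER_CUBIC); o[i*280:i*280+276,j*380:j*380+372]=c
cv2.imwrite("pics/f2.png",o)
E
```

```text
t 37.2 pos [ 0.4603 -0.0329  0.1875] jaw -0.1 q1 -0.13 q6 -0.13 q5 1.17 F [-0.2 -0.5 -0.8] w 0.646 tilt 0.0070
 jaw 0 turn [-0.002 -0.007 -0.003]  (q6-> -0.13/-0.13) shift in present axes [-1.23 -1.04 -3.3 ] ; after the turn [-1.25 -1.03 -3.29]
 jaw 180 turn [ 3.139 -0.004  0.01 ]  (q6-> 3.01/-3.27) shift in present axes [-1.23 -1.04 -3.3 ] ; after the turn [-1.25  1.03  3.29]
 jaw -180 turn [ 3.139 -0.004  0.01 ]  (q6-> 3.01/-3.27) shift in present axes [-1.23 -1.04 -3.3 ] ; after the turn [-1.25  1.03  3.29]
```

View pics/f2.png

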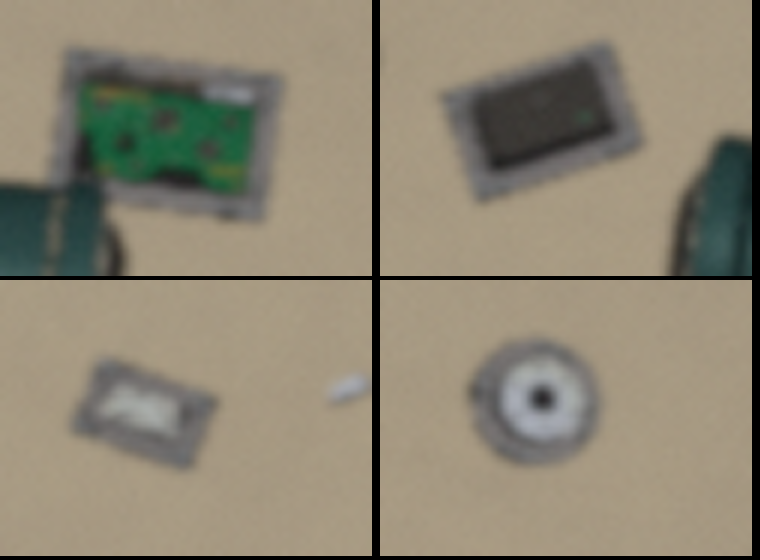

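View pics/f1s.png

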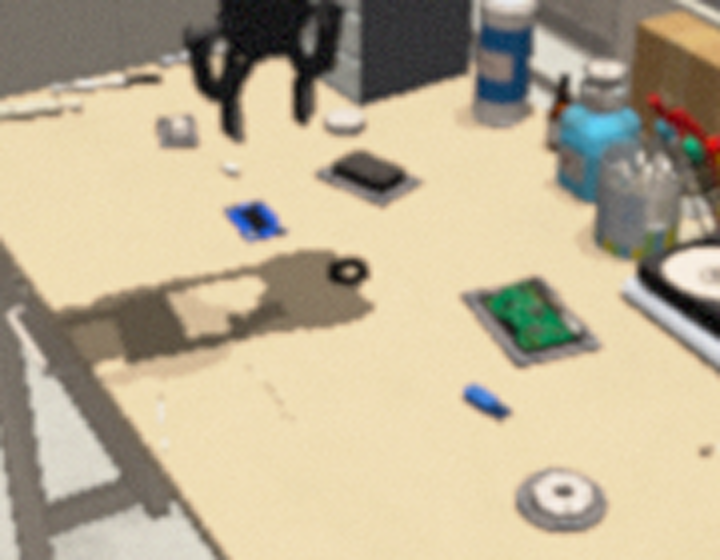

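Run:
```python
from seg import *
p=np.load("f1.npz")["p"]; d=np.load("f1.npz")["d"]
N={"board":(.659,-.1514,81.5),"adapter":(.6628,.1474,-71.2),"magnet":(.5328,.3448,70),"disc":(.5388,-.363,0)}
B={"board":((325,150,368,182),.011),"adapter":((238,150,272,178),.019),"magnet":((180,194,208,214),.012),"disc":((397,187,424,214),.014),"drive":((415,225,482,275),.02)}
K,T=cam("top")
for n,((x0,y0,x1,y1),z) in B.items():
    c=cv2.resize(p[y0:y1,x0:x1],None,fx=4,fy=4,interpolation=cv2.INTER_CUBIC).astype(int)
    if n=="board": m=(c[...,1]-c[...,2]>15)
    elif n=="adapter": m=c.max(2)<82
    elif n=="drive": print(n,[np.round(v,4) for v in rect("top",seg(p,(x0,y0,x1,y1),"obj"),z)]); continue
    else: m=c.min(2)>140
    m=cv2.morphologyEx(m.astype(np.uint8),cv2.MORPH_OPEN,np.ones((3,3)))
    cs,_=cv2.findContours(m,cv2.RETR_EXTERNAL,cv2.CHAIN_APPROX_NONE); k=max(cs,key=cv2.contourArea).reshape(-1,2)
    k=(k+.5)/4-.5+[x0,y0]; ce,s,a=rect("top",k,z)
    if n=="disc": ce=np.array(cv2.minEnclosingCircle((ray("top",k,z)[:,:2]*1000).astype(np.float32))[0])/1000
    # depth: plane tilt of the part
    mm=cv2.erode(m,np.ones((5,5))); v,u=np.nonzero(mm); u=((u+.5)/4-.5+x0).round().astype(int); v=((v+.5)/4-.5+y0).round().astype(int)
    uv=np.unique(np.c_[u,v],axis=0); dd=d[uv[:,1],uv[:,0]]
    X=np.c_[(uv[:,0]-K[0,2])/K[0,0]*dd,(uv[:,1]-K[1,2])/K[1,1]*dd,dd]@T[:3,:3].T+T[:3,3]
    q=np.linalg.lstsq(np.c_[X[:,:2]-X[:,:2].mean(0),np.ones(len(X))],X[:,2],rcond=None)[0]
    print(n,ce.round(4),s.round(1),round(a,1),"off mm",((ce-N[n][:2])*1000).round(1),"top z mean %.1f mm, slopes %s n %d"%(q[2]*1000,q[:2].round(3),len(X)))
```

```text
board [ 0.6547 -0.1502] [53.8 99.2] 82.1 off mm [-4.3  1.2] top z mean 70.0 mm, slopes [-2.989  0.499] n 409
adapter [0.6611 0.1462] [47.  74.5] -71.5 off mm [-1.7 -1.2] top z mean 18.6 mm, slopes [ 0.063 -0.031] n 286
magnet [0.5347 0.3448] [16.2 34.3] 70.3 off mm [ 1.9 -0. ] top z mean 11.0 mm, slopes [-0.244  0.016] n 36
disc [ 0.5377 -0.3654] [40.6 42.4] -82.4 off mm [-1.1 -2.4] top z mean 13.9 mm, slopes [0.013 0.003] n 94
drive [array([ 0.3723, -0.4775]), array([111.9637, 160.9548]), np.float64(-88.7736)]
```

Run:
```python
from h import *
K,T=cam("top")
N={"board":(.659,-.1514,81.5,24,42,"a3t.npz",.011),"adapter":(.662,.1468,-71.3,15,30,"d1t.npz",.02),"adapter2":(.662,.1468,-71.3,15,30,"f1.npz",.02),"magnet":(.5328,.3448,70.3,7,18,"d1t.npz",.012),"magnet2":(.5328,.3448,70.3,7,18,"f1.npz",.012),"bench":(.5,.2,0,40,40,"f1.npz",0)}
for n,(x,y,a,hx,hy,fn,z) in N.items():
    d=np.load(fn)["d"]; v,u=np.mgrid[0:400,0:640]
    X=np.stack([(u-K[0,2])/K[0,0]*d,(v-K[1,2])/K[1,1]*d,d],-1)@T[:3,:3].T+T[:3,3]
    t=np.radians(a); Y=np.array([np.cos(t),np.sin(t)]); Xa=np.array([np.sin(t),-np.cos(t)])
    r=X[...,:2]-[x,y]; l=(r@Xa)*1000; w=(r@Y)*1000
    m=(abs(l)<hx)&(abs(w)<hy)&(abs(X[...,2]-z)<.02)
    q,res,_,_=np.linalg.lstsq(np.c_[l[m],w[m],np.ones(m.sum())],X[m][:,2]*1000,rcond=None)
    s=np.sqrt(res[0]/m.sum()); print(n,m.sum(),"slope x %.3f±%.3f y %.3f±%.3f z %.1f"%(q[0],s/np.sqrt(m.sum())/l[m].std(),q[1],s/np.sqrt(m.sum())/w[m].std(),q[2]))
```

```text
board 368 slope x 0.029±0.015 y 0.005±0.009 z 9.6
adapter 160 slope x 0.009±0.038 y 0.007±0.019 z 19.8
adapter2 162 slope x -0.039±0.036 y 0.027±0.018 z 19.9
magnet 49 slope x 0.241±0.142 y 0.042±0.055 z 10.0
magnet2 48 slope x -0.034±0.124 y -0.017±0.049 z 11.0
bench 593 slope x 0.011±0.007 y 0.001±0.007 z -0.5
```

```bash
python3 -c "
from workcell import bot
print(bot.finish_job())"
```

```text
the job is handed in; nothing more can be done
None
```

All four parts are in their own nests and released, and I handed the job in at about 37 s with the gripper clear of everything. I got no verdict back.

**Last checks, from the top camera:**

| Part | Centre offset from nest | Angle to outline | Height of the top |
|---|---|---|---|
| Adapter | about 2 mm | within 1° | 19.9 mm (20 expected) |
| Magnet | about 2 mm | within 1° | 10–11 mm (13 expected at the block's top; low) |
| Disc | about 2.6 mm | round, not applicable | 13.9 mm (14 expected) |
| Board | about 4.5 mm on its green area only, connector left out | within 1° | 9.6 mm (11 expected) |

- **Board:** The view shows it evenly inside the lip. Its fitted slope was 0.029 ± 0.015 rad, right at the 0.03 limit, so its flatness is only weakly confirmed.
- **Magnet and adapter flatness:** The depth readings were too noisy to confirm either to 0.03 rad. The disc came out flat, with a slope of about 0.01.
- **Open drive:** It measured within 1 mm of where it started, and I kept the arm away from it.

**What disagreed with the description:** The fingertips stood about 24 mm higher than the reported TCP and the stated overhang gave. My first closing on the board therefore passed over it. Several later tries pressed lightly on the bench until I worked the offset out from contact, and the largest wrist reading was about 21 N, while I was feeling for the bench at the magnet. Fast moves also overshot by several millimetres, so I corrected each placement in small steps.

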